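# Restock the reagent bottle carrier

### The arm

A 6-joint arm with a two-finger parallel gripper is mounted at the origin on a cart in front of the work surface, level with it; the furniture and walls round the work are solid. World frame = base frame: x ahead of the robot, y to its left, z up, the work surface at z = 0. Lengths are in m, angles in rad, forces in N, time in s.
With the tool pointing down it reaches from about 0.425 to 1.125 m from the base axis. Payload 14.9 kg.
Tool frame: the origin (TCP) lies midway between the tips of the shut fingers; the grasp point (between the pads) lies env.tcp_to_grasp behind it (env.tcp_to_grasp is the distance from the TCP to the grasp point, in m); z points along the fingers, y is the line along which they close (so a half turn about z gives the same grasp; the last joint's range is limited). The gripper opens to 91 mm and grips with 3 to 60 N. Pads are 32 mm wide; open, the fingers measure 118 mm over their backs; the gripper's body (76 mm by 178 mm) begins 60 mm behind the grasp point.
Start: joints at [1.252, 0.379, 1.734, -0, 1.028, -0.033], TCP at [0.197, 0.672, 0.176] pointing down, gripper open.
Joint ranges: [-2.77, 2.77], [-0.74, 2.19], [0, 2.66], [-1.06, 4.2], [0.31, 2.87], [-3.08, 3.08]. Speed limits (rad/s): [1.89, 1.89, 2.39, 3.14, 3.14, 3.14].

### API

Orientations are given as a rotation vector (axis times angle).
In Python, from workcell import env gives the robot as it stands.
- The arm moves only by the tool send_rows, never from a script. Its argument "motion" is one flat list of numbers, 5 for each row, row after row: the closure, from -1 (fully open) to 1 (shut), then the shift along the tool's x, y, z in units of 0.04 m (1.0 is 0.04 m), then the turn about the tool's z in units of 0.08 rad (1.0 is 0.08 rad). In form: [grip, dx, dy, dz, spin, grip, dx, dy, dz, spin, ...]. A call has exactly 8 rows; each row shifts and turns the commanded pose from where the row before left it, along the tool's axes as they then stand; what a row does not reach is not made up. A row lasts 1/10 s, in which the tool goes at most 50 mm and 8.59 degrees, less where a joint would pass 70% of its speed; a pose out of reach is approached as far as the arm can. A call with a number of a shift or a turn outside -1 to 1 is refused whole. A call with a gripper value outside its range is refused whole. The fingers move at their own pace and stop on an object; "newtons" is the grip in N (left out, the last holds). Time passes only in rows, so rows that do not move let the fingers close, or fill a call up. It gives the time, the measured TCP pose, the force, the opening and the grip force at its end, in the units of the state.
- env.state(): the state, without advancing time (a new reading comes with each control period).
- env.read_camera(name): name is "side" or "top" or "wrist"; returns the picture (480x640x3 uint8, red, green, blue); there is no depth.
- env.calibration(name): a dict with "fovy" (degrees; the focal length in pixels is half the picture's height over the tangent of half this angle, whatever the lens; pixels are square), "cx", "cy" (the principal point, pixels), "T" (4x4, takes a point from camera to world coordinates). Camera axes: x right, y down, z forward; pixel columns grow to the right and rows downward; lengths in m; the calibration is good to about 2 mm. A picture is of the moment at which its call begins: read the wrist's pose just before it. calibration takes no time and is no camera call; for the wrist camera it gives the pose at the moment of the call.
- env.finish_job(): hands the job in; it is judged then, once.
Trained networks look in the newest picture that a camera, given by its name, has taken for a name from the list of things; names that differ only in an ending like _2 or _b are one class to them, and where a whole thing is asked for, a point or a joint stands for the part that bears it (a point fixed in the world has none). Each returns a list of dicts, best first, with "confidence" (0 to 1); they miss things now and then, are a little off and sometimes report something else, mostly with a low value. They report only what shows in the picture. A call takes as long as a camera call. They do not tell look-alikes from the thing itself.
- env.search_frame(camera, name): "bbox" ([centre column, centre row, width, height] in pixels, round what is visible of it).
- env.masks_of(camera, name): "mask" (480x640 bool, what is visible of it) and "bbox" ([centre column, centre row, width, height] in pixels, round what is visible of it).
- env.spot_point(camera, name): "point" ([column, row] in pixels: a listed point, or the origin of a listed thing).
The state is a dict: "time": time; "joint_positions": joint angles; "qvel": joint speeds; "joint_torque": joint torques, N m; "tcp_pos": TCP position; "eef_rot": TCP orientation; "force": force on the tool from outside, world axes, zero at the start; "torque": the same for the moment, N m; "width": finger opening in m; "grip_force": force on a finger pad.
Only numpy, scipy, OpenCV 4.12 (cv2) and the standard library are available. Lean on these libraries where they do the work, as an engineer would, in place of code of your own. Each camera call takes 0.05 s, during which the arm holds its last target. There are 200 camera calls.

### The job

Get the bottle carrier ready for the next round: take out the spent amber bottle and put it in the orange discard tub, and complete the set with the two fresh blue-capped bottles: carry them upright and set them gently, without dropping them, into the free cells of the near row, one per cell, standing flat on the cell floor. The bottles already stocked in the carrier stay in their cells, and the other things on the bench are left alone.

Things in the scene. Friction and masses are not known exactly. Their poses are not given: they have to be found in the camera images.
- carrier: white sheet-steel bottle carrier, fixed, 137 (x) x 204 (y) mm, two rows of three square cells: 64 mm wide inside, pitch 67 mm, walls 3 mm thick, rim 54 mm high (inner dividers 45 mm), cell floors 4 mm above the bench. Origin: centre of its underside; x from the near to the far row, y along the rows to the left, z up; turned up to 0.25 rad from the robot's axes
- handle (a point): middle of the carrier's bail handle, at (-18, 0, 205) mm in the carrier: black rubber sleeve 35 mm thick, 150 mm long along the carrier's y, on a steel wire; the bail rests against its stop, leaning a little to the near side, and does not move. It hangs over the near cells, so an upright hand has no room at a seated bottle: lean it back, away from the handle
- near_left (a point): near row (robot's side), left cell: centre of its floor, at (-33.5, 67, 4) mm in the carrier; holds a blue-capped bottle or the spent amber bottle at the start
- near_middle (a point): near row, middle cell: centre of its floor, at (-33.5, 0, 4) mm in the carrier; empty at the start
- near_right (a point): near row, right cell: centre of its floor, at (-33.5, -67, 4) mm in the carrier; holds a blue-capped bottle or the spent amber bottle at the start
- spent: spent amber bottle with a white cap, 34 mm diameter, 78 mm tall (cap 30 mm diameter, the top 9 mm), about 0.06 kg, standing in the left or the right cell of the near row. Origin: centre of its foot, z up along its axis
- tub: orange plastic discard tub, open on top, fixed in place, 136 (x) x 112 (y) x 62 mm outside, walls and floor 3 mm, rim lip 5 mm and two lugs outside the y walls. Origin: centre of its underside
- fresh_0: clear glass bottle, 56 mm diameter, 105 mm tall, about 0.16 kg, with a blue screw cap (40 mm diameter, from 90 to 105 mm above its foot; the shoulder slopes in from about 75 to 92 mm). Origin: centre of its foot, z up along its axis. Fresh: stands on the bench to the left of the carrier
- fresh_1: clear glass bottle, 56 mm diameter, 105 mm tall, about 0.16 kg, with a blue screw cap (40 mm diameter, from 90 to 105 mm above its foot; the shoulder slopes in from about 75 to 92 mm). Origin: centre of its foot, z up along its axis. Fresh: the other one, also on the bench to the left of the carrier
- stocked_0: same kind of blue-capped bottle, 56 mm diameter, 105 mm tall, already stocked in the carrier: far left cell. Origin: centre of its foot
- stocked_1: same kind of blue-capped bottle, 56 mm diameter, 105 mm tall, already stocked in the carrier: far middle cell. Origin: centre of its foot
- stocked_2: same kind of blue-capped bottle, 56 mm diameter, 105 mm tall, already stocked in the carrier: far right cell. Origin: centre of its foot
- stocked_3: same kind of blue-capped bottle, 56 mm diameter, 105 mm tall, already stocked in the carrier: left or right cell of the near row, whichever the amber bottle is not in. Origin: centre of its foot
- timer: white lab timer lying on the bench near the front edge, 68 x 68 x 19 mm, bystander; origin under its centre
- petri: round culture dish on the bench near the front edge, 91 mm diameter, 16 mm high, bystander; origin under its centre
- coverslips: small white box with a yellow lid, 36 x 36 x 20 mm, right of the tub, bystander; origin under its centre
- marker: red and white marker pen lying at the right, beside the balance, 134 mm long, 12 mm thick, bystander; origin under its centre
Not all that is in view belongs to the job. Leave any pink look-alike of the fresh_0 alone.

How it is judged:
At the end, for the whole second after the job is handed in: Fresh bottles released in the two free near cells, one each: within 12 mm of cell centre, foot within 4 mm of the floor, within 0.1 rad of upright. Stocked bottles upright (0.1 rad), within 15 mm of where they stood. Amber bottle inside the tub, any posture. All at rest (((horizontal distance between fresh_0 and near_middle below 0.012 m and horizontal distance between fresh_1 and near_left below 0.012 m) or (horizontal distance between fresh_0 and near_middle below 0.012 m and horizontal distance between fresh_1 and near_right below 0.012 m) or (horizontal distance between fresh_1 and near_middle below 0.012 m and horizontal distance between fresh_0 and near_left below 0.012 m) or (horizontal distance between fresh_1 and near_middle below 0.012 m and horizontal distance between fresh_0 and near_right below 0.012 m)) and z of fresh_0 in the frame of carrier between 0 and 0.008 m and z of fresh_1 in the frame of carrier between 0 and 0.008 m and angle between each of fresh_0, fresh_1, stocked_0, stocked_1, stocked_2, stocked_3's own z axis and vertical below 0.1 rad and linear speed of each of fresh_0, fresh_1, stocked_0, stocked_1, stocked_2, stocked_3 below 0.02 m/s and distance of each of stocked_0, stocked_1, stocked_2, stocked_3 from where it was at the start of the episode below 0.015 m and x of spent in the frame of tub between -0.066 and 0.066 m and y of spent in the frame of tub between -0.054 and 0.054 m and height (world z) of spent below 0.05 m and contact force between spent and tub above 0.05 N and linear speed of spent below 0.03 m/s); the robot touches nothing.
It fails at once if a bottle that was already stocked is taken out of its cell or tipped over (distance of any of stocked_0, stocked_1, stocked_2, stocked_3 from where it was at the start of the episode above 0.025 m or angle between any of stocked_0, stocked_1, stocked_2, stocked_3's own z axis and vertical above 0.5 rad).
It fails at once if a fresh glass bottle is dropped or knocked: it moves faster than 0.6 m/s while the fingers do not hold it ((linear speed of fresh_0 above 0.6 m/s and contact force between the fingers and fresh_0 below 0.1 N) or (linear speed of fresh_1 above 0.6 m/s and contact force between the fingers and fresh_1 below 0.1 N)).
It fails at once if a fresh bottle is tipped over or carried lying (more than 1 rad from upright) (angle between any of fresh_0, fresh_1's own z axis and vertical above 1 rad).
It fails at once if the timer, the culture dish, the coverslip box or the marker is pushed more than 30 mm (distance of any of timer, petri, coverslips, marker from where it was at the start of the episode above 0.03 m).
It also fails if it takes over 72 s, if anything falls off the work surface, if the arm or the gripper's body presses on something with over 40 N, if the wrist force passes 120 N, or if a joint passes its speed limit or range.

## Working session

There is one attempt and no reset: what is moved stays moved. The work goes in short steps, Python scripts to look and compute and a tool call to move; the robot and the scene stay as the last step left them, time stands still between calls to the robot, and variables do not carry over. Pictures are saved under pics/ and viewed, at most 10 in all, crops included, and the job is handed in when it is done.

Besides the shell and the picture viewer there is one more tool, called after "Call:" as name(argument=value, ...) on one line, values as JSON. send_rows: Moves the arm, as the interface text tells. Shifts and turns lie within -1 to 1; 1 stands for 0.04 m of shift or 0.08 rad of turn. Its arguments: {"type":"object","properties":{"motion":{"type":"array"},"newtons":{"type":"number"}},"required":["motion"]}

```bash
ls -la; mkdir -p pics; cat > h.py <<'E'
from workcell import env
import numpy as np, cv2
from scipy.spatial.transform import Rotation as R
np.set_printoptions(precision=4,suppress=True)
def cal(c):
    k=env.calibration(c); return 240/np.tan(np.radians(k['fovy'])/2),k['cx'],k['cy'],np.array(k['T'])
def to_plane(c,p,z):
    f,cx,cy,T=cal(c); d=T[:3,:3]@np.array([(p[0]-cx)/f,(p[1]-cy)/f,1]); o=T[:3,3]
    return o+d*(z-o[2])/d[2]
def proj(c,P):
    f,cx,cy,T=cal(c); q=T[:3,:3].T@(np.asarray(P,float)-T[:3,3]); return np.array([f*q[0]/q[2]+cx,f*q[1]/q[2]+cy])
def st():
    s=env.state(); r=R.from_rotvec(s['eef_rot']).as_matrix()
    print('t',round(s['time'],2),'tcp',np.array(s['tcp_pos']),'q',np.array(s['joint_positions']),'F',np.array(s['force']),'w',s['width'],'g',s['grip_force']); print(r)
    return s,r
def snap(c,n):
    im=env.read_camera(c); cv2.imwrite(f'pics/{n}.png',cv2.cvtColor(im,cv2.COLOR_RGB2BGR)); return im
E
python3 - <<'E'
from h import *
a=snap('top','top0'); b=snap('side','side0')
st(); print(env.tcp_to_grasp)
for c in('top','side'): print(c,cal(c))
for n in ['near_left','near_middle','near_right','handle','carrier','spent','tub','fresh_0','stocked_0']:
    for c in('top','side'):
        print(n,c,[(np.round(d['point'],1),round(d['confidence'],2)) for d in env.spot_point(c,n)])
E
```

```text
total 12
drwxr-xr-x  3 agent agent 4096 Nov 30 03:42 .
drwxr-xr-x 23 root  root  4096 Nov 30 03:42 ..
drwxr-xr-x  2 agent agent 4096 Nov 30 03:42 pics
t 0.1 tcp [0.1973 0.6712 0.1751] q [ 1.2517  0.3794  1.7347 -0.      1.0285 -0.0333] F [ 0.1799 -0.6172 -0.342 ] w 0.0912872808986364 g 0.0
[[-0.9594  0.282  -0.0003]
 [ 0.282   0.9594 -0.001 ]
 [ 0.     -0.001  -1.    ]]
0.0188
top (np.float64(605.7178332433833), 307.15095670803316, 237.64688151494164, array([[-0.0092, -0.9821,  0.1883,  0.2469],
       [-0.9999,  0.0116,  0.0112, -0.1257],
       [-0.0131, -0.1882, -0.982 ,  1.6012],
       [ 0.    ,  0.    ,  0.    ,  1.    ]]))
side (np.float64(493.0528062051926), 314.32496430460117, 236.61298545888002, array([[ 0.8595, -0.2068,  0.4674, -0.0387],
       [-0.511 , -0.3391,  0.7898, -1.048 ],
       [-0.0049, -0.9177, -0.3971,  0.6071],
       [ 0.    ,  0.    ,  0.    ,  1.    ]]))
near_left top [(array([272.1, 229.8]), 0.9)]
near_left side [(array([313.2, 263.7]), 0.75)]
near_middle top [(array([297.7, 234.6]), 0.97), (array([323.5, 215.5]), 0.56)]
near_middle side [(array([327.3,
[... 427 characters left out ...]
0.79)]
tub top [(array([379. , 281.4]), 0.67), (array([436.7, 254.9]), 0.54)]
tub side [(array([323.5, 333.1]), 0.7)]
fresh_0 top [(array([170.5, 301.2]), 0.84), (array([200.4, 266.2]), 0.83), (array([192.5, 223.3]), 0.78), (array([232.7, 225.9]), 0.7)]
fresh_0 side [(array([284.3, 236.2]), 0.7), (array([250.4, 247.3]), 0.68), (array([211.2, 243.7]), 0.66), (array([295.2, 249.1]), 0.65)]
stocked_0 top [(array([271.6, 228.4]), 0.85), (array([278.2, 203.4]), 0.72), (array([324.1, 215.2]), 0.62), (array([298.9, 207. ]), 0.52)]
stocked_0 side [(array([347.2, 272.6]), 0.87), (array([313.3, 262.8]), 0.71), (array([339. , 259.5]), 0.55), (array([312.7, 262.6]), 0.28), (array([335.1, 282.7]), 0.18)]
```

View pics/top0.png

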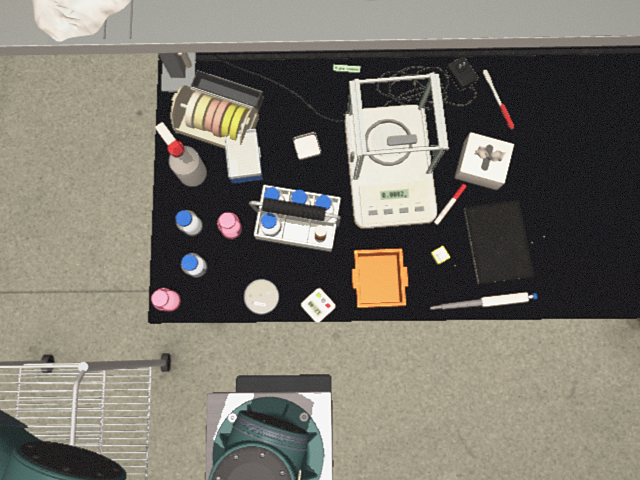

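View pics/side0.png

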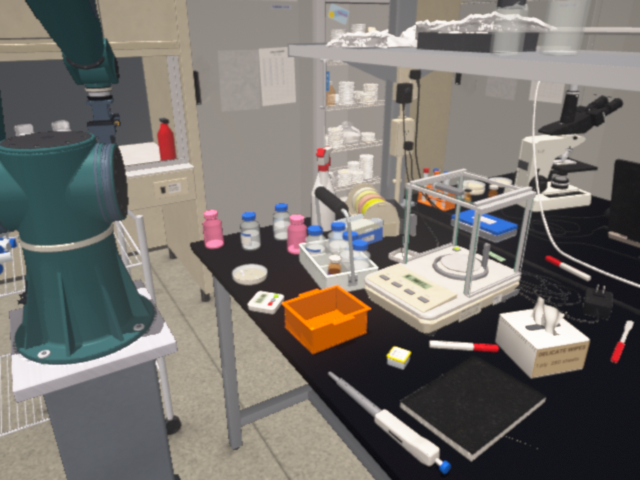

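```bash
python3 - <<'E'
from h import *
im=cv2.imread('pics/top0.png'); hsv=cv2.cvtColor(im,cv2.COLOR_BGR2HSV)
m=cv2.inRange(hsv,(100,150,60),(125,255,255))
n,l,s,c=cv2.connectedComponentsWithStats(m)
for i in range(1,n):
    if s[i,4]>25: print(s[i],c[i],to_plane('top',c[i],.102))
for nm,z in[('near_left',.004),('near_middle',.004),('near_right',.004),('handle',.205),('carrier',0)]:
    for c2 in('top','side'):
        for d in env.spot_point(c2,nm)[:1]: print(nm,c2,to_plane(c2,d['point'],z))
for c2 in('top','side'):
  for nm,z in[('spent',.004),('tub',0),('fresh_0',0)]:
    for d in env.spot_point(c2,nm)[:4]: print(nm,c2,to_plane(c2,d['point'],z),d['confidence'])
for d in env.masks_of('top','tub')[:2]:
    r=cv2.minAreaRect(np.argwhere(d['mask'])[:,::-1].astype(np.float32)); print(d['confidence'],[to_plane('top',p,.06)[:2] for p in cv2.boxPoints(r)])
cr=im[150:330,140:420]; cv2.imwrite('pics/crop.png',cv2.resize(cr,None,fx=2.8,fy=2.8,interpolation=cv2.INTER_CUBIC))
E
```

```text
[265 188  14  12 134] [271.4627 193.3657] [ 0.6508 -0.0184  0.102 ]
[292 189  14  15 162] [298.7654 196.4815] [ 0.6417 -0.0882  0.102 ]
[316 194  15  15 150] [323.1733 201.6533] [ 0.6273 -0.1503  0.102 ]
[175 210  16  16 187] [182.9786 217.5348] [0.5902 0.2067 0.102 ]
[261 213  15  15 164] [268.3293 220.3841] [ 0.5801 -0.0106  0.102 ]
[181 255  16  15 185] [189.0216 262.0649] [0.4755 0.1882 0.102 ]
near_left top [ 0.5758 -0.0133  0.004 ]
near_left side [ 0.5732 -0.0071  0.004 ]
near_middle top [ 0.5618 -0.0822  0.004 ]
near_middle side [ 0.5822 -0.0652  0.004 ]
near_right top [ 0.5485 -0.1411  0.004 ]
near_right side [ 0.5515 -0.1414  0.004 ]
handle top [ 0.5772 -0.0821  0.205 ]
handle side [ 0.5884 -0.0709  0.205 ]
carrier top [ 0.6353 -0.0695  0.    ]
carrier side [ 0.6041 -0.0694  0.    ]
spent top [ 0.5491 -0.1352  0.004 ] 0.73
tub top [ 0.4336 -0.2968  0.    ] 0.67
tub top [ 0.503  -0.4529  0.    ] 0.54
fresh_0 top [0.3869 0.2558 0.    ] 0.84
fresh_0 top [0.4796 0.1787 0.    ] 0.83
fresh_0 top [0.5972 0.203  0.    ] 0.78
fresh_0 top [0.5887 0.0937 0.    ] 0.7
spent side [ 0.5416 -0.1572  0.004 ] 0.79
tub side [ 0.4275 -0.2965  0.    ] 0.7
fresh_0 side [0.5978 0.2109 0.    ] 0.7
fresh_0 side [0.4737 0.1896 0.    ] 0.68
fresh_0 side [0.3835 0.2749 0.    ] 0.66
fresh_0 side [0.5809 0.1095 0.    ] 0.65
0.81 [array([ 0.5112, -0.2261]), array([ 0.5096, -0.3651]), array([ 0.3608, -0.3591]), array([ 0.3622, -0.2226])]
```

View pics/crop.png

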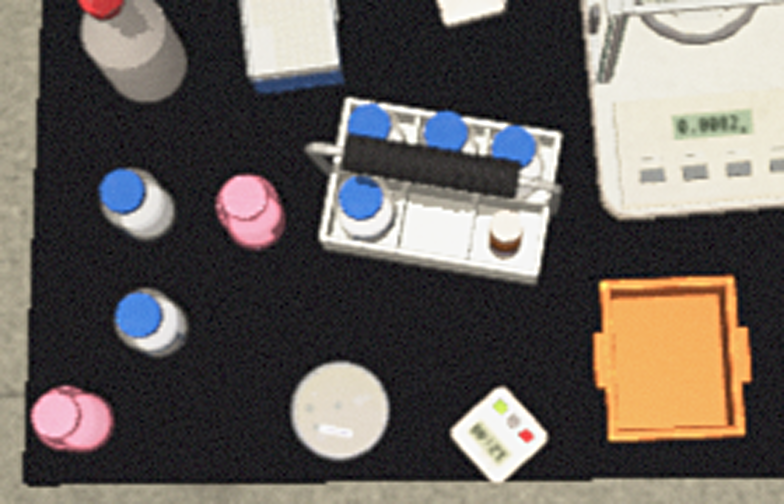

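Top view: blue-capped fresh bottles stand at crop pixels (123,190) and (138,315), and their pink look-alikes at (248,200) and (60,418). The blue caps match the description, so those two are meant. The amber bottle is in near right (505,230), so the free cells are near middle and near right. Next I swing above the bench to test how the arm behaves at its reach limit.

Call:
send_rows(motion=[-1,-0.6,-0.55,-0.55,-0.1,-1,-0.6,-0.55,-0.55,-0.1,-1,-0.6,-0.55,-0.55,-0.1,-1,-0.6,-0.55,-0.55,-0.1,-1,-0.6,-0.55,-0.55,-0.1,-1,-0.6,-0.55,-0.55,-0.1,-1,-0.6,-0.55,-0.55,-0.1,-1,-0.6,-0.55,-0.55,-0.1], newtons=15)

```text
time: 2.65
tcp_pos: [0.3386, 0.4513, 0.3528]
eef_rot: [0.347, 3.122, 0.0]
force: [1.5, -0.2, 0.6]
width: 0.0912
grip_force: 0.0
```

Call:
send_rows(motion=[-1,-0.6,-0.55,-0.55,-0.1,-1,-0.6,-0.55,-0.55,-0.1,-1,-0.6,-0.55,-0.55,-0.1,-1,-0.6,-0.55,-0.55,-0.1,-1,-0.6,-0.55,-0.55,-0.1,-1,-0.6,-0.55,-0.55,-0.1,-1,-0.6,-0.55,-0.55,-0.1,-1,-0.6,-0.55,-0.55,-0.1])

```text
time: 3.45
tcp_pos: [0.4931, 0.2416, 0.5289]
eef_rot: [0.247, 3.131, 0.0]
force: [0.4, 0.4, 0.7]
width: 0.0916
grip_force: 0.0
```

Call:
send_rows(motion=[-1,-0.6,-0.6,-0.55,0,-1,-0.6,-0.6,-0.55,0,-1,-0.6,-0.6,-0.55,0,-1,-0.6,-0.6,-0.55,0,-1,-0.6,-0.6,-0.55,0,-1,-0.6,-0.6,-0.55,0,-1,-0.6,-0.6,-0.55,0,-1,0,0,0,0])

```text
time: 4.25
tcp_pos: [0.6339, 0.0479, 0.6835]
eef_rot: [0.252, 3.129, -0.0]
force: [-0.2, 0.3, 0.0]
width: 0.0907
grip_force: 0.0
```

```bash
python3 - <<'E'
from h import *
s,r=st()
im=snap('wrist','w1'); print(cal('wrist'))
hsv=cv2.cvtColor(im,cv2.COLOR_RGB2HSV)
m=cv2.inRange(hsv,(100,150,60),(125,255,255))
n,l,ss,c=cv2.connectedComponentsWithStats(m)
for i in range(1,n):
    if ss[i,4]>60: print(ss[i],to_plane('wrist',c[i],.107))
E
```

```text
t 4.25 tcp [0.6339 0.0479 0.6835] q [ 0.039   0.0764  1.2211 -0.0005  1.842  -1.3714] F [-0.248   0.2855  0.036 ] w 0.09074365752706859 g 0.0
[[-0.9871  0.1599  0.0022]
 [ 0.1598  0.9871 -0.0004]
 [-0.0022 -0.0001 -1.    ]]
(np.float64(374.3007110505298), 314.71686745474943, 239.10005359737906, array([[ 0.1601,  0.9532,  0.2565,  0.561 ],
       [ 0.9871, -0.155 , -0.0399,  0.0601],
       [ 0.0018,  0.2595, -0.9657,  0.8907],
       [ 0.    ,  0.    ,  0.    ,  1.    ]]))
[365  71  19  21 325] [0.4733 0.1931 0.107 ]
[380 130  21  19 291] [0.5872 0.2114 0.107 ]
[275 144  18  17 197] [ 0.5758 -0.0033  0.107 ]
[214 176  18  18 249] [ 0.6219 -0.1428  0.107 ]
[279 177  16  18 223] [ 0.645  -0.0117  0.107 ]
[245 178  17  18 240] [ 0.6361 -0.0814  0.107 ]
[263 354  71  27 947] [ 1.0761 -0.0602  0.107 ]
```

View pics/w1.png

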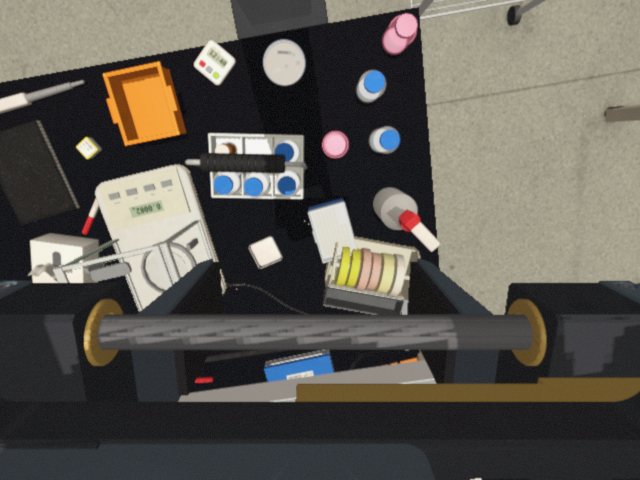

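Call:
send_rows(motion=[-1,0,0,-1,0,-1,0,0,-1,0,-1,0,0,-1,0,-1,0,0,-1,0,-1,0,0,-1,0,-1,0,0,-1,0,-1,0,0,-1,0,-1,0,0,-1,0])

```text
time: 5.1
tcp_pos: [0.6322, 0.0514, 0.9688]
eef_rot: [0.246, 3.129, 0.001]
force: [-0.0, 0.3, 0.8]
width: 0.0909
grip_force: 0.0
```

Call:
send_rows(motion=[-1,0,0,-1,0,-1,0,0,-1,0,-1,0,0,-1,0,-1,0,0,-1,0,-1,0,0,-1,0,-1,0,0,-1,0,-1,0,0,-1,0,-1,0,0,-1,0])

```text
time: 5.9
tcp_pos: [0.5049, 0.0403, 1.0649]
eef_rot: [0.24, 3.038, 0.023]
force: [-1.2, 0.5, -0.1]
width: 0.0912
grip_force: 0.0
```

```bash
python3 - <<'E'
from h import *
st()
E
```

```text
t 5.9 tcp [0.5049 0.0403 1.0649] q [ 0.0308  0.3885  0.0022  0.0098  2.6562 -1.3732] F [-1.1554  0.4734 -0.1335] w 0.09121741919785915 g 0.0
[[-0.9832  0.1562  0.0944]
 [ 0.1576  0.9875  0.0075]
 [-0.092   0.0222 -0.9955]]
```

Call:
send_rows(motion=[-1,-1,0,0,0,-1,-1,0,0,0,-1,-1,0,0,0,-1,-1,0,0,0,-1,-1,0,0,0,-1,-1,0,0,0,-1,-1,0,0,0,-1,-1,0,0,0])

```text
time: 6.7
tcp_pos: [0.7324, -0.0114, 0.9498]
eef_rot: [0.235, 2.962, 0.033]
force: [0.5, 0.1, 0.8]
width: 0.0914
grip_force: 0.0
```

```bash
python3 - <<'E'
from h import *
st()
E
```

```text
t 6.7 tcp [ 0.7324 -0.0114  0.9498] q [-0.0551  0.592   0.0025  0.0265  2.3766 -1.447 ] F [0.45   0.1426 0.8214] w 0.09135079273049819 g 0.0
[[-0.9732  0.1545  0.1703]
 [ 0.1583  0.9873  0.009 ]
 [-0.1667  0.0357 -0.9854]]
```

Call:
send_rows(motion=[-1,-0.4,-0.6,-0.8,0,-1,-0.4,-0.6,-0.8,0,-1,-0.4,-0.6,-0.8,0,-1,-0.4,-0.6,-0.8,0,-1,-0.4,-0.6,-0.8,0,-1,-0.4,-0.6,-0.8,0,-1,-0.4,-0.6,-0.8,0,-1,-0.4,-0.6,-0.8,0])

```text
time: 7.5
tcp_pos: [0.6453, -0.1981, 1.0178]
eef_rot: [0.229, 2.84, 0.021]
force: [-1.1, -0.7, -0.5]
width: 0.0911
grip_force: 0.0
```

```bash
python3 - <<'E'
from h import *
st()
E
```

```text
t 7.5 tcp [ 0.6453 -0.1981  1.0178] q [-0.3768  0.4985  0.0023  0.1391  2.3597 -1.6744] F [-1.1293 -0.735  -0.533 ] w 0.09108301354046389 g 0.0
[[-0.945   0.1544  0.2883]
 [ 0.1586  0.9873 -0.009 ]
 [-0.286   0.0372 -0.9575]]
```

Call:
send_rows(motion=[-1,-0.6,-0.5,-0.8,0,-1,-0.6,-0.5,-0.8,0,-1,-0.6,-0.5,-0.8,0,-1,-0.6,-0.5,-0.8,0,-1,-0.6,-0.5,-0.8,0,-1,-0.6,-0.5,-0.8,0,-1,-0.6,-0.5,-0.8,0,-1,-0.6,-0.5,-0.8,0])

```text
time: 8.3
tcp_pos: [0.586, -0.315, 1.0615]
eef_rot: [0.226, 2.685, -0.034]
force: [0.2, -0.3, 0.7]
width: 0.0911
grip_force: 0.0
```

```bash
python3 - <<'E'
from h import *
st()
E
```

```text
t 8.3 tcp [ 0.586  -0.315   1.0615] q [-0.621   0.4515  0.0023  0.2647  2.2685 -1.8105] F [ 0.216  -0.3463  0.6503] w 0.09105664777687501 g 0.0
[[-0.8887  0.1641  0.4282]
 [ 0.1533  0.9864 -0.0598]
 [-0.4322  0.0125 -0.9017]]
```

Call:
send_rows(motion=[-1,-0.5,0.7,-0.6,0,-1,-0.5,0.7,-0.6,0,-1,-0.5,0.7,-0.6,0,-1,-0.6,0.4,-0.8,0,-1,-0.6,0.4,-0.8,0,-1,-0.6,0.4,-0.8,0,-1,-0.6,0.4,-0.8,0,-1,0,0,1,0])

```text
time: 9.1
tcp_pos: [0.5886, -0.147, 1.1206]
eef_rot: [0.217, 2.562, -0.062]
force: [0.6, -1.6, 2.3]
width: 0.0911
grip_force: 0.0
```

```bash
python3 - <<'E'
from h import *
st()
E
```

```text
t 9.1 tcp [ 0.5886 -0.147   1.1206] q [-0.3269  0.274   0.1603  0.1027  2.1392 -1.6479] F [ 0.6477 -1.5606  2.3443] w 0.09106769514874334 g 0.0
[[-0.829   0.168   0.5335]
 [ 0.142   0.9858 -0.0896]
 [-0.5409  0.0015 -0.8411]]
```

```bash
cat > kin.py <<'E'
import numpy as np
from scipy.optimize import least_squares
from scipy.spatial.transform import Rotation as R
D=[([1.2517,.3794,1.7347,0,1.0285,-.0333],[.1973,.6712,.1751]),([.039,.0764,1.2211,-.0005,1.842,-1.3714],[.6339,.0479,.6835]),
([.0308,.3885,.0022,.0098,2.6562,-1.3732],[.5049,.0403,1.0649]),([-.0551,.592,.0025,.0265,2.3766,-1.447],[.7324,-.0114,.9498]),
([-.3768,.4985,.0023,.1391,2.3597,-1.6744],[.6453,-.1981,1.0178]),([-.621,.4515,.0023,.2647,2.2685,-1.8105],[.586,-.315,1.0615]),([-.3269,.274,.1603,.1027,2.1392,-1.6479],[.5886,-.147,1.1206])]
def fk(q,p):
    a1,d1,L2,L3,b,Lt,d=p
    z=lambda a:R.from_euler('z',a).as_matrix(); y=lambda a:R.from_euler('y',a).as_matrix()
    A=z(q[0])@y(q[1]); x=z(q[0])@np.array([a1,0,0])+[0,0,d1]+A@[0,0,L2]
    A=A@y(q[2]); x=x+A@[b,d,L3]; A=A@z(q[3])@y(q[4]); x=x+A@[0,0,Lt]
    return x,A@z(q[5])
def fit():
    f=lambda p:np.concatenate([fk(q,p)[0]-x for q,x in D])
    s=least_squares(f,[0.1,.4,.5,.5,0,.3,.02]); return s.x,np.abs(s.fun).max()
E
python3 - <<'E'
from kin import *
np.set_printoptions(precision=4,suppress=True)
p,e=fit(); print(p,e)
Rt=np.array([[-.829,.168,.5335],[.142,.9858,-.0896],[-.5409,.0015,-.8411]])
for q,_ in [D[-1]]: print(fk(q,p)[1])
def ik(T,Rt,psi=None):
    lo=np.array([-2.77,-.74,0,-1.06,.31,-3.08]);hi=np.array([2.77,2.19,2.66,4.2,2.87,3.08])
    b=None
    for q0 in([0,.3,1.8,0,.6,-1.5],[0,0,2.2,0,.5,-1.5]):
        def f(q):
            x,A=fk(q,p); return np.r_[(x-T)*10,(R.from_matrix(A.T@Rt2)).as_rotvec()]
        s=least_squares(f,q0,bounds=(lo,hi))
        if b is None or s.cost<b.cost:b=s
    return b
off=fk(D[-1][0],p)[1].T@Rt; Rt2=Rt@off.T if np.abs(off-np.eye(3)).max()>.02 else Rt
for n,T in [('f0',[.59,.207,.1]),('f1',[.4755,.188,.1]),('mid',[.563,-.08,.1]),('right',[.55,-.14,.09]),('right',[.55,-.14,.2]),('tub',[.44,-.295,.15]),('tubfar',[.48,-.295,.15])]:
    s=ik(T,Rt2); print(n,s.cost,s.x)
E
```

```text
[-0.0001  0.318   0.5509  0.6039  0.0414  0.307   0.0233] 5.689894730846051e-05
[[-0.168  -0.829   0.5335]
 [-0.9858  0.1421 -0.0896]
 [-0.0015 -0.5409 -0.8411]]
f0 2.6340288314166733e-23 [ 0.4552  0.249   2.2072 -1.0236  0.3778 -0.0352]
f1 0.00010043906482336081 [ 0.5382  0.0892  2.4031 -1.06    0.4052  0.0805]
mid 0.012716759832650963 [-0.2007  0.1383  2.2803  0.111   0.31   -1.7067]
right 0.009935927764863215 [-0.4241  0.1643  2.3208  0.9163  0.31   -2.6963]
right 8.609442119585028e-31 [-0.3413 -0.0812  2.3252  0.2814  0.3456 -1.9811]
tub 4.404305080976476e-18 [-0.8299 -0.016   2.3832  0.8658  0.4527 -2.9626]
tubfar 8.879443586484464e-26 [-0.7583  0.0373  2.3292  0.8447  0.4154 -2.883 ]
```

```bash
cat >> kin.py <<'E'
P,_=fit()
def Rtool(th,yaw):  # yaw of carrier; tool z leans forward by th
    c,s=np.cos(yaw),np.sin(yaw)
    z=np.array([np.sin(th)*c,np.sin(th)*s,-np.cos(th)]); y=np.array([-s,c,0]); return np.column_stack([np.cross(y,z),y,z])
OFF=R.from_euler('z',np.pi/2).as_matrix()
OFF=fk(D[-1][0],P)[1].T@np.array([[-.829,.168,.5335],[.142,.9858,-.0896],[-.5409,.0015,-.8411]])
def ik(T,Rt,seeds=([0,.3,1.8,0,.6,-1.5],[0,0,2.2,.4,.5,-2],[0,0,2.2,-.4,.5,-1])):
    lo=np.array([-2.77,-.74,0,-1.06,.31,-3.08]);hi=np.array([2.77,2.19,2.66,4.2,2.87,3.08]); b=None
    for q0 in seeds:
        def f(q):
            x,A=fk(q,P); return np.r_[(x-T)*10,R.from_matrix((A@OFF).T@Rt).as_rotvec()]
        s=least_squares(f,q0,bounds=(lo,hi))
        if b is None or s.cost<b.cost:b=s
    return b
E
python3 - <<'E'
from kin import *
np.set_printoptions(precision=3,suppress=True)
for n,T in [('mid',[.563,-.08,.1]),('right',[.55,-.147,.1]),('right spent',[.55,-.147,.075]),('f1',[.4755,.188,.1]),('f0',[.59,.207,.1])]:
    for th in(.3,.35,.4,.45,.5,.55):
        s=ik(T,Rtool(th,-.165)); print(n,th,'%.1e'%s.cost,s.x)
E
```

```text
mid 0.3 7.2e-31 [-0.185  0.17   2.215  0.014  0.456 -1.602]
mid 0.35 5.4e-29 [-0.186  0.157  2.244  0.019  0.39  -1.608]
mid 0.4 5.6e-29 [-0.187  0.146  2.273  0.026  0.323 -1.616]
mid 0.45 8.0e-04 [-0.188  0.143  2.278  0.037  0.31  -1.627]
mid 0.5 4.0e-03 [-0.191  0.141  2.279  0.054  0.31  -1.646]
mid 0.55 9.6e-03 [-0.197  0.139  2.28   0.09   0.31  -1.687]
right 0.3 2.5e-30 [-0.328  0.172  2.213  0.108  0.463 -1.823]
right 0.35 5.4e-27 [-0.333  0.159  2.242  0.148  0.399 -1.865]
right 0.4 9.7e-28 [-0.338  0.148  2.27   0.206  0.335 -1.925]
right 0.45 3.8e-04 [-0.349  0.143  2.283  0.287  0.31  -2.013]
right 0.5 2.5e-03 [-0.369  0.142  2.289  0.413  0.31  -2.153]
right 0.55 6.1e-03 [-0.403  0.142  2.303  0.645  0.31  -2.41 ]
right spent 0.3 3.4e-29 [-0.328  0.219  2.22   0.121  0.409 -1.837]
right spent 0.35 5.4e-29 [-0.333  0.208  2.248  0.17   0.345 -1.889]
right spent 0.4 2.3e-04 [-0.341  0.202  2.264  0.24   0.31  -1.964]
right spent 0.45 2.2e-03 [-0.358  0.201  2.268  0.343  0.31  -2.079]
right spent 0.5 5.9e-03 [-0.386  0.2    2.278  0.525  0.31  -2.282]
right spent 0.55 9.9e-03 [-0.437  0.203  2.308  0.934  0.31  -2.733]
f1 0.3 2.9e-30 [ 0.431  0.104  2.294 -0.342  0.518 -0.697]
f1 0.35 3.9e-31 [ 0.45   0.096  2.317 -0.443  0.479 -0.586]
f1 0.4 3.4e-27 [ 0.47   0.09   2.339 -0.564  0.447 -0.456]
f1 0.45 7.3e-26 [ 0.49   0.086  2.361 -0.705  0.421 -0.305]
f1 0.5 4.9e-30 [ 0.512  0.086  2.381 -0.864  0.406 -0.134]
f1 0.55 5.1e-25 [ 0.533  0.088  2.401 -1.036  0.402  0.049]
f0 0.3 9.8e-31 [ 0.375  0.272  2.081 -0.296  0.548 -0.796]
f0 0.35 3.4e-28 [ 0.389  0.263  2.106 -0.384  0.502 -0.704]
f0 0.4 1.0e-30 [ 0.403  0.256  2.131 -0.491  0.461 -0.593]
f0 0.45 1.1e-29 [ 0.418  0.251  2.154 -0.62   0.425 -0.459]
f0 0.5 2.2e-27 [ 0.433  0.248  2.177 -0.772  0.397 -0.301]
f0 0.55 1.8e-30 [ 0.448  0.248  2.198 -0.944  0.38  -0.122]
```

```bash
python3 - <<'E'
from kin import *
np.set_printoptions(precision=3,suppress=True)
for z in (.2,.25,.3,.4):
  for x in (.44,.48,.52):
    print(z,x,[ '%.0e'%ik([x,-.17*x+.01,z],Rtool(th,-.165)).cost for th in(.3,.36,.42,.48,.57)])
for th in(.34,.36,.38):
  for n,T in [('spent',[.552,-.139,.066]),('right',[.553,-.14,.1]),('mid',[.563,-.073,.1]),('tub',[.43,-.295,.12]),('tub',[.46,-.295,.12]),('f1',[.468,.192,.095]),('f0',[.582,.21,.095])]:
    s=ik(T,Rtool(th,-.165)); print(n,th,'%.1e'%s.cost,s.x)
E
```

```text
0.2 0.44 ['4e-26', '1e-28', '1e-24', '3e-30', '2e-28']
0.2 0.48 ['7e-31', '4e-30', '5e-30', '3e-25', '1e-31']
0.2 0.52 ['1e-25', '2e-31', '8e-31', '5e-29', '1e-24']
0.25 0.44 ['1e-29', '2e-30', '4e-29', '7e-30', '2e-30']
0.25 0.48 ['5e-26', '3e-24', '3e-30', '8e-31', '1e-23']
0.25 0.52 ['8e-30', '3e-27', '1e-23', '7e-30', '1e-30']
0.3 0.44 ['2e-30', '4e-27', '1e-29', '2e-30', '4e-26']
0.3 0.48 ['1e-30', '1e-27', '3e-30', '2e-28', '1e-30']
0.3 0.52 ['7e-22', '3e-30', '5e-28', '2e-31', '1e-25']
0.4 0.44 ['3e-24', '3e-30', '1e-29', '1e-28', '1e-22']
0.4 0.48 ['7e-31', '1e-26', '9e-23', '2e-31', '7e-29']
0.4 0.52 ['7e-31', '9e-30', '9e-27', '1e-30', '3e-30']
spent 0.34 2.0e-29 [-0.314  0.228  2.244  0.151  0.336 -1.854]
right 0.34 1.1e-29 [-0.316  0.163  2.234  0.126  0.411 -1.828]
mid 0.34 6.9e-24 [-0.171  0.158  2.24   0.005  0.403 -1.581]
tub 0.34 5.1e-30 [-0.756  0.063  2.298  0.379  0.526 -2.467]
tub 0.34 9.0e-31 [-0.71   0.102  2.255  0.357  0.518 -2.403]
f1 0.34 4.9e-30 [ 0.462  0.1    2.322 -0.438  0.479 -0.577]
f0 0.34 1.4e-29 [ 0.397  0.265  2.114 -0.378  0.502 -0.7  ]
spent 0.36 5.9e-26 [-0.316  0.224  2.255  0.175  0.31  -1.879]
right 0.36 9.0e-27 [-0.318  0.158  2.246  0.143  0.385 -1.846]
mid 0.36 1.2e-24 [-0.171  0.153  2.252  0.006  0.377 -1.582]
tub 0.36 1.1e-29 [-0.763  0.059  2.308  0.418  0.51  -2.509]
tub 0.36 1.6e-31 [-0.717  0.098  2.265  0.395  0.501 -2.444]
f1 0.36 4.3e-30 [ 0.47   0.098  2.331 -0.484  0.466 -0.527]
f0 0.36 4.1e-28 [ 0.403  0.262  2.124 -0.419  0.485 -0.658]
spent 0.38 1.8e-04 [-0.32   0.224  2.256  0.199  0.31  -1.906]
right 0.38 2.9e-30 [-0.32   0.154  2.257  0.163  0.359 -1.867]
mid 0.38 1.0e-30 [-0.171  0.149  2.263  0.007  0.35  -1.583]
tub 0.38 6.3e-25 [-0.771  0.055  2.318  0.46   0.496 -2.554]
tub 0.38 7.8e-31 [-0.724  0.094  2.275  0.435  0.485 -2.487]
f1 0.38 1.9e-27 [ 0.479  0.095  2.34  -0.533  0.453 -0.474]
f0 0.38 1.7e-28 [ 0.409  0.259  2.134 -0.462  0.468 -0.612]
```

Call:
send_rows(motion=[-1,0,0,1,0,-1,0,0,1,0,-1,0,0,1,0,-1,0,0,1,0,-1,0.7,0.1,0.7,0,-1,0.7,0.1,0.7,0,-1,0.7,0.1,0.7,0,-1,0.7,0.1,0.7,0])

```text
time: 9.9
tcp_pos: [0.6384, -0.1402, 0.8333]
eef_rot: [0.221, 2.573, -0.059]
force: [0.3, -0.0, 1.6]
width: 0.0911
grip_force: 0.0
```

Call:
send_rows(motion=[-1,0.6,0.1,0.8,0,-1,0.6,0.1,0.8,0,-1,0.6,0.1,0.8,0,-1,0.6,0.1,0.8,0,-1,0.6,0.1,0.8,0,-1,0.6,0.1,0.8,0,-1,0.6,0.1,0.8,0,-1,0.6,0.1,0.8,0])

```text
time: 10.7
tcp_pos: [0.618, -0.1031, 0.5147]
eef_rot: [0.221, 2.573, -0.059]
force: [1.1, 0.2, 0.3]
width: 0.091
grip_force: 0.0
```

```bash
python3 - <<'E'
from h import *
from kin import *
s,r=st()
im=snap('wrist','w2'); np.save('w2cal.npy',np.array(list(cal('wrist')),dtype=object),allow_pickle=True)
for nm,z in[('near_left',.004),('near_middle',.004),('near_right',.004),('handle',.205),('spent',.004),('stocked_0',.004)]:
    print(nm,[(to_plane('wrist',d['point'],z)[:2],round(d['confidence'],2)) for d in env.spot_point('wrist',nm)[:4]])
# overlay of estimated carrier
def car(c,yaw,p):
    co,si=np.cos(yaw),np.sin(yaw); return np.array([c[0]+co*p[0]-si*p[1],c[1]+si*p[0]+co*p[1],p[2]])
c=(.6042,-.0766);yaw=-.168
vis=cv2.cvtColor(im,cv2.COLOR_RGB2BGR)
cor=[(-.0685,-.102),(.0685,-.102),(.0685,.102),(-.0685,.102)]
pts=[proj('wrist',car(c,yaw,(x,y,.054))) for x,y in cor]; print(pts)
cv2.polylines(vis,[np.int32(pts)],True,(0,255,0),1)
cv2.circle(vis,tuple(np.int32(proj('wrist',car(c,yaw,(-.018,0,.205))))),3,(0,0,255),1)
cv2.imwrite('pics/w2o.png',vis)
for z in(.06,.09,.12,.15):
  for x in(.46,.49,.52): print(z,x,['%.0e'%ik([x,-.17*x+.01,z],Rtool(th,-.165)).cost for th in(.36,.42,.48,.57)])
E
```

```text
t 10.7 tcp [ 0.618  -0.1031  0.5147] q [-0.2159 -0.2525  1.882   0.0334  0.9526 -1.6266] F [1.0828 0.1599 0.3428] w 0.09100610287093373 g 0.0
[[-0.8344  0.1698  0.5243]
 [ 0.1458  0.9855 -0.0871]
 [-0.5315  0.0037 -0.8471]]
near_left []
near_middle []
near_right []
handle [(array([ 0.5872, -0.0767]), 0.91)]
spent []
stocked_0 [(array([ 0.6283, -0.1484]), 0.81), (array([ 0.6414, -0.0838]), 0.79), (array([ 0.6489, -0.016 ]), 0.59)]
[array([251.2318, -66.1712]), array([262.702 ,  48.3726]), array([396.1661,  47.6346]), array([413.176 , -67.0193])]
0.06 0.46 ['1e-03', '5e-03', '1e-02', '2e-02']
0.06 0.49 ['7e-04', '5e-03', '1e-02', '2e-02']
0.06 0.52 ['5e-04', '4e-03', '1e-02', '2e-02']
0.09 0.46 ['5e-26', '9e-04', '5e-03', '2e-02']
0.09 0.49 ['1e-23', '8e-04', '5e-03', '2e-02']
0.09 0.52 ['5e-30', '7e-04', '5e-03', '2e-02']
0.12 0.46 ['2e-30', '2e-26', '6e-04', '7e-03']
0.12 0.49 ['4e-30', '3e-26', '8e-04', '8e-03']
0.12 0.52 ['2e-19', '5e-27', '8e-04', '8e-03']
0.15 0.46 ['4e-21', '5e-30', '2e-27', '2e-03']
0.15 0.49 ['7e-27', '1e-30', '3e-30', '2e-03']
0.15 0.52 ['6e-29', '8e-31', '5e-23', '3e-03']
```

View pics/w2o.png

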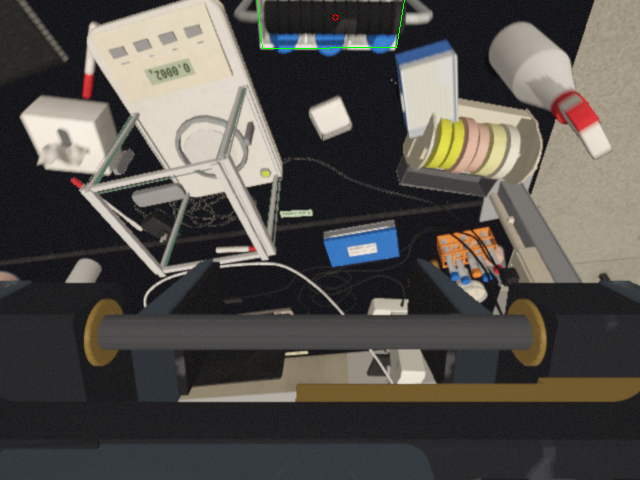

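Call:
send_rows(motion=[-1,0.9,0,0.6,0,-1,0.9,0,0.6,0,-1,0.9,0,0.6,0,-1,0.9,0,0.6,0,-1,0.9,0,0.6,0,-1,0.9,0,0.6,0,-1,0.9,0,0.6,0,-1,0.9,0,0.6,0])

```text
time: 11.85
tcp_pos: [0.4796, -0.0784, 0.2012]
eef_rot: [0.221, 2.57, -0.059]
force: [2.0, 0.6, 0.5]
width: 0.0917
grip_force: 0.0
```

Call:
send_rows(motion=[-1,0.2,0,0.32,0,-1,0.2,0,0.32,0,-1,0.2,0,0.32,0,-1,0.2,0,0.32,0,-1,0.2,0,0.32,0,-1,0.2,0,0.32,0,-1,0.2,0,0.32,0,-1,0.2,0,0.32,0])

```text
time: 12.65
tcp_pos: [0.4615, -0.0812, 0.1368]
eef_rot: [0.22, 2.642, -0.027]
force: [-0.2, 0.3, -0.5]
width: 0.0914
grip_force: 0.0
```

```bash
python3 - <<'E'
from h import *
st()
E
```

```text
t 12.65 tcp [ 0.4615 -0.0812  0.1368] q [-0.2684 -0.1354  2.4917  0.2263  0.3064 -1.8725] F [-0.2334  0.2831 -0.4564] w 0.09140162764595713 g 0.0
[[-0.8693  0.1602  0.4675]
 [ 0.1505  0.9869 -0.0584]
 [-0.4707  0.0196 -0.8821]]
```

Call:
send_rows(motion=[-1,0.18,0.15,0.33,0,-1,0.18,0.15,0.33,0,-1,0.18,0.15,0.33,0,-1,0.18,0.15,0.33,0,-1,0.18,0.15,0.33,0,-1,0.18,0.15,0.33,0,-1,0.18,0.15,0.33,0,-1,0.18,0.15,0.33,0])

```text
time: 13.45
tcp_pos: [0.4498, -0.0352, 0.0968]
eef_rot: [0.219, 2.736, 0.009]
force: [-0.4, 0.3, -0.6]
width: 0.0912
grip_force: 0.0
```

```bash
python3 - <<'E'
from h import *
st()
E
```

```text
t 13.45 tcp [ 0.4498 -0.0352  0.0968] q [-0.1537 -0.0472  2.4884  0.1166  0.3064 -1.669 ] F [-0.448   0.2615 -0.6371] w 0.09124395728675606 g 0.0
[[-0.9099  0.1515  0.3862]
 [ 0.1542  0.9877 -0.0243]
 [-0.3852  0.0374 -0.9221]]
```

Call:
send_rows(motion=[-1,0.15,0,0.35,0,-1,0.15,0,0.35,0,-1,0.15,0,0.35,0,-1,-0.27,-0.41,-0.85,0,-1,-0.27,-0.41,-0.85,0,-1,-0.27,-0.41,-0.85,0,-1,-0.27,-0.41,-0.85,0,-1,-0.27,-0.41,-0.85,0])

```text
time: 14.25
tcp_pos: [0.4231, -0.1234, 0.2571]
eef_rot: [0.22, 2.77, 0.019]
force: [-0.7, -0.1, -0.6]
width: 0.0911
grip_force: 0.0
```

```bash
python3 - <<'E'
from h import *
s,r=st()
im=snap('wrist','w3')
for nm,z in[('near_middle',.004),('near_right',.004),('handle',.205),('spent',.004),('stocked_0',.004)]:
    print(nm,[(to_plane('wrist',d['point'],z)[:2],round(d['confidence'],2)) for d in env.spot_point('wrist',nm)[:4]])
def car(c,yaw,p):
    co,si=np.cos(yaw),np.sin(yaw); return np.array([c[0]+co*p[0]-si*p[1],c[1]+si*p[0]+co*p[1],p[2]])
c=(.6055,-.077);yaw=-.168
vis=cv2.cvtColor(im,cv2.COLOR_RGB2BGR)
cor=[(-.0685,-.102),(.0685,-.102),(.0685,.102),(-.0685,.102)]
cv2.polylines(vis,[np.int32([proj('wrist',car(c,yaw,(x,y,.054))) for x,y in cor])],True,(0,255,0),1)
for i in(-1,0,1):
  cv2.polylines(vis,[np.int32([proj('wrist',car(c,yaw,(-.0335+.032*a,.067*i+.032*b,.004))) for a,b in((-1,-1),(1,-1),(1,1),(-1,1))])],True,(255,0,255),1)
for z in(.004,.073,.082): cv2.circle(vis,tuple(np.int32(proj('wrist',[.5613,-.1375,z]))),3,(0,0,255),1)
cv2.imwrite('pics/w3o.png',vis)
E
```

```text
t 14.25 tcp [ 0.4231 -0.1234  0.2571] q [-0.4313 -0.3661  2.3651  0.1872  0.813  -1.95  ] F [-0.7048 -0.1155 -0.5609] w 0.09112117771700344 g 0.0
[[-0.9226  0.1501  0.3553]
 [ 0.155   0.9878 -0.0147]
 [-0.3532  0.0416 -0.9346]]
near_middle [(array([ 0.5703, -0.0711]), 0.68), (array([0.4768, 0.186 ]), 0.16)]
near_right [(array([ 0.5584, -0.1349]), 0.34)]
handle [(array([ 0.4246, -0.1247]), 0.72), (array([ 0.582 , -0.0758]), 0.56)]
spent [(array([ 0.5571, -0.1406]), 0.66)]
stocked_0 [(array([ 0.5723, -0.0039]), 0.93), (array([ 0.6405, -0.0186]), 0.82), (array([ 0.6268, -0.0823]), 0.65), (array([ 0.6178, -0.148 ]), 0.63)]
```

View pics/w3o.png

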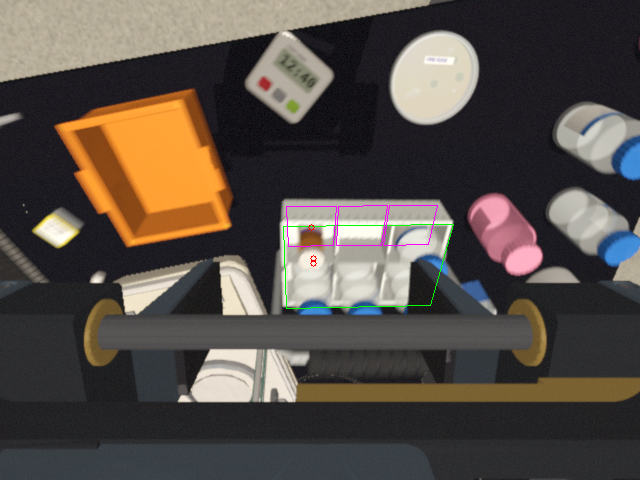

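Call:
send_rows(motion=[-0.32,-0.36,0,0.79,0,-0.32,-0.36,0,0.79,0,-0.32,-0.36,-0.05,0.79,0,-0.32,-0.36,0,0.79,0,-0.32,0,0,0.5,0,-0.32,0,0,0.5,0,-0.32,0,0,0.5,0,-0.32,0,0,0,0])

```text
time: 15.35
tcp_pos: [0.541, -0.1349, 0.0979]
eef_rot: [0.219, 2.776, 0.022]
force: [0.2, -0.3, 0.8]
width: 0.0603
grip_force: 0.0
```

```bash
python3 - <<'E'
from h import *
s,r=st(); T=np.array([.556,-.138,.065]); print('rows left',(r.T@(T-s['tcp_pos']))/.04)
E
```

```text
t 15.35 tcp [ 0.541  -0.1349  0.0979] q [-0.345   0.1465  2.2649  0.2759  0.4019 -1.9946] F [ 0.1577 -0.2715  0.8445] w 0.060252541521370793 g 0.0
[[-0.9249  0.1493  0.3498]
 [ 0.1547  0.9879 -0.0125]
 [-0.3474  0.0426 -0.9367]]
rows left [-0.074  -0.0552  0.9032]
```

Call:
send_rows(motion=[-0.32,-0.03,-0.03,0.3,0,-0.32,-0.02,-0.03,0.3,0,-0.32,-0.02,0,0.3,0,1,0,0,0,0,1,0,0,0,0,1,0,0,0,0,1,0,0,0,0,1,0,0,0,0], newtons=12)

```text
time: 16.15
tcp_pos: [0.5578, -0.1397, 0.0693]
eef_rot: [0.22, 2.769, 0.019]
force: [0.1, -0.3, -0.3]
width: 0.0229
grip_force: 0.0
```

```bash
python3 - <<'E'
from h import *
im=snap('wrist','w4'); s,r=st()
b=snap('side','s4')
for d in env.spot_point('side','spent')[:2]: print(d['point'],to_plane('side',d['point'],.004))
v=np.hstack([cv2.resize(im[200:400,200:440],None,fx=1.8,fy=1.8)[:,:,::-1],cv2.resize(b[180:300,270:420],(450,360))[:,:,::-1][:, :360]])
cv2.imwrite('pics/c4.png',v)
E
```

```text
t 16.2 tcp [ 0.5578 -0.1397  0.0692] q [-0.3423  0.2282  2.2418  0.3221  0.3389 -2.041 ] F [-0.1686  0.3319  0.2131] w 0.01894747598295683 g 0.0
[[-0.9225  0.1501  0.3556]
 [ 0.155   0.9878 -0.015 ]
 [-0.3535  0.0413 -0.9345]]
[333.3, 288.0] [ 0.5472 -0.1489  0.004 ]
[282.9, 237.7] [0.5845 0.1946 0.004 ]
```

View pics/c4.png

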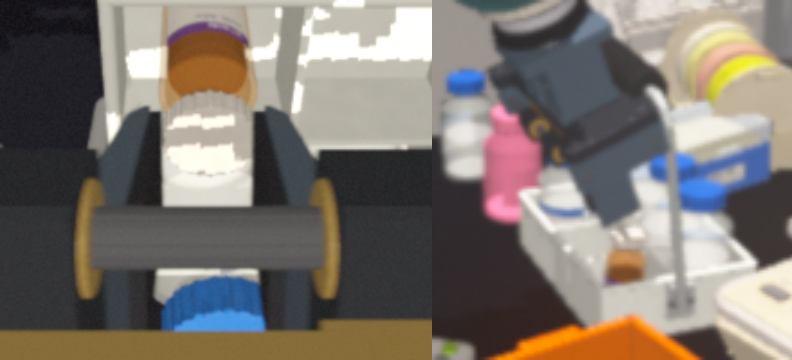

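```bash
python3 - <<'E'
from h import *
print(to_plane('wrist',(315,275),.08),to_plane('wrist',(315,249),.073),to_plane('wrist',(315,275),.075))
print(cal('wrist')[3])
for d in env.spot_point('wrist','spent')[:2]: print(d['point'],to_plane('wrist',d['point'],.004))
# TCP projected
s=env.state(); print(proj('wrist',s['tcp_pos']))
E
```

```text
[ 0.5544 -0.14    0.08  ] [ 0.5416 -0.1378  0.073 ] [ 0.5588 -0.1405  0.075 ]
[[ 0.1509  0.7989  0.5822  0.4162]
 [ 0.9876 -0.1475 -0.0537 -0.126 ]
 [ 0.043   0.5831 -0.8113  0.2384]
 [ 0.      0.      0.      1.    ]]
[315.7, 205.3] [ 0.5547 -0.1362  0.004 ]
[315.6601 266.8861]
```

Call:
send_rows(motion=[1,0,0,0,0,1,0,0,0,0,1,0,0,0,0,1,0,0,0,0,1,0,0,0,0,1,0,0,0,0,1,0,0,0,0,1,0,0,0,0])

```text
time: 17.15
tcp_pos: [0.5577, -0.1396, 0.0689]
eef_rot: [0.22, 2.77, 0.019]
force: [-0.3, 0.3, -0.4]
width: 0.0005
grip_force: 0.0
```

```bash
python3 - <<'E'
from h import *
im=snap('wrist','w5'); s,r=st(); b=snap('side','s5')
v=np.hstack([cv2.resize(im[180:380,215:415],(400,400))[:,:,::-1],cv2.resize(b[200:300,280:380],(400,400),interpolation=cv2.INTER_CUBIC)[:,:,::-1]])
cv2.imwrite('pics/c5.png',v)
for n in('wrist','side'): print([ (d['point'],d['confidence']) for d in env.spot_point(n,'spent')[:2]])
E
```

```text
t 17.2 tcp [ 0.5577 -0.1397  0.0689] q [-0.3422  0.2288  2.2418  0.3221  0.3388 -2.0411] F [-0.4325  0.0274 -0.2217] w 0.00036612409357239073 g 0.0
[[-0.9227  0.1501  0.3551]
 [ 0.155   0.9878 -0.0148]
 [-0.353   0.0414 -0.9347]]
[([314.4, 202.6], 0.93), ([17.6, 63.3], 0.22)]
[([334.1, 286.8], 0.56)]
```

View pics/c5.png

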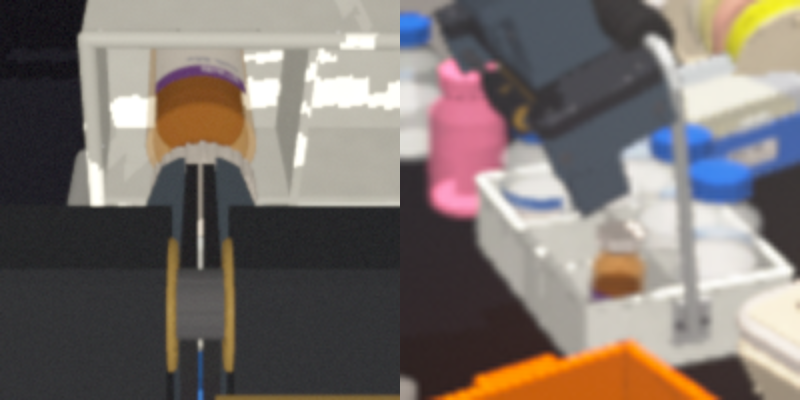

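```bash
python3 - <<'E'
from h import *
for P in([.5577,-.1397,.0689],[.556,-.138,.082],[.556,-.138,.004],[.56,-.1365,.004],[.57,-.14,.082],[.57,-.14,.004]): print(P,'side',proj('side',P),'wrist',proj('wrist',P),'top',proj('top',P))
for c in('side','wrist'):
  for d in env.masks_of(c,'spent')[:1]:
    print(c,d['bbox'],d['confidence'])
im=cv2.imread('pics/side0.png')
im=cv2.imread('pics/top0.png')[215:260,295:345]; 
h=cv2.cvtColor(im,cv2.COLOR_BGR2HSV); a=np.argwhere((h[:,:,0]<20)&(h[:,:,1]>110)); print('amber top rows/cols',a.min(0)+[215,295],a.max(0)+[215,295])
env.read_camera('top'); 
E
```

```text
[0.5577, -0.1397, 0.0689] side [335.1386 262.1475] wrist [315.5714 266.9556] top [319.2754 231.0435]
[0.556, -0.138, 0.082] side [334.2398 257.2357] wrist [319.1806 279.3244] top [318.653  230.6842]
[0.556, -0.138, 0.004] side [333.8917 285.2701] wrist [313.5253 207.4106] top [318.4928 236.4778]
[0.56, -0.1365, 0.004] side [334.9064 284.6187] wrist [316.3807 211.7306] top [317.9154 235.0226]
[0.57, -0.14, 0.082] side [339.4772 256.248 ] wrist [319.2482 297.6019] top [319.3633 225.323 ]
[0.57, -0.14, 0.004] side [338.9998 284.1949] wrist [313.7443 223.6785] top [319.1699 231.3594]
side [333.1, 267.0, 13.5, 20.0] 0.65
wrist [314.4, 249.2, 55.1, 88.3] 0.77
amber top rows/cols [235 315] [239 324]
```

Call:
send_rows(motion=[-0.32,0,0,0,0,-0.32,0,0,0,0,-0.32,0,0,0,0,-0.32,0,0,0,0,-0.32,0,0,0,0,-0.32,0,0,0,0,-0.32,0,0,0,0,-0.32,0,0.02,0,0])

```text
time: 18.3
tcp_pos: [0.5578, -0.1388, 0.0689]
eef_rot: [0.22, 2.77, 0.019]
force: [0.6, -0.2, -0.1]
width: 0.0595
grip_force: 0.0
```

Call:
send_rows(motion=[-0.32,0,0,0.14,0,-0.32,0,0,0.14,0,-0.32,0,0,0.14,0,-0.32,0,0,0.13,0,1,0,0,0,0,1,0,0,0,0,1,0,0,0,0,1,0,0,0,0])

```text
time: 19.1
tcp_pos: [0.5659, -0.1395, 0.05]
eef_rot: [0.22, 2.772, 0.021]
force: [0.3, 0.3, -0.2]
width: 0.0312
grip_force: 0.0
```

```bash
python3 - <<'E'
from h import *
st()
E
```

```text
t 19.1 tcp [ 0.5659 -0.1395  0.05  ] q [-0.3367  0.2784  2.2278  0.3525  0.3064 -2.0684] F [ 0.2717  0.3227 -0.1843] w 0.03124246783387049 g 0.0
[[-0.9234  0.1497  0.3534]
 [ 0.155   0.9878 -0.0134]
 [-0.3511  0.0424 -0.9354]]
```

Call:
send_rows(motion=[1,0,0,0,0,1,0,0,0,0,1,0,0,0,0,1,0,0,-0.1,0,1,-0.05,0,-0.2,0,1,-0.05,0,-0.2,0,1,-0.05,0,-0.2,0,1,-0.05,0,-0.2,0])

```text
time: 19.9
tcp_pos: [0.5605, -0.1404, 0.0873]
eef_rot: [0.22, 2.771, 0.021]
force: [-0.5, -0.3, 0.2]
width: 0.0007
grip_force: 0.0
```

```bash
python3 - <<'E'
from h import *
s,r=st()
out=[]
tp=np.array(s['tcp_pos'])
for c,(x0,y0,w,h),k in(('wrist',(215,180,200,220),2),('side',(270,170,100,110),4)):
    im=snap(c,c+'6')[y0:y0+h,x0:x0+w]; v=cv2.resize(im,None,fx=k,fy=k,interpolation=cv2.INTER_CUBIC)[:,:,::-1].copy()
    for j,col in((0,(0,0,255)),(.02,(0,255,0)),(.04,(255,0,0)),(.06,(255,0,255))):
        for e in(-.016,0,.016):
            p=(proj(c,tp-r[:,2]*j+r[:,0]*e)-[x0,y0])*k; cv2.circle(v,tuple(np.int32(p)),3,col,1)
    out.append(v)
cv2.imwrite('pics/c6.png',np.hstack(out))
for c in('wrist','side'): print([(d['bbox'],round(d['confidence'],2)) for d in env.search_frame(c,'spent')[:1]])
E
```

```text
t 19.9 tcp [ 0.5605 -0.1404  0.0873] q [-0.3421  0.197   2.2317  0.2888  0.3809 -2.0054] F [-0.5061 -0.2858  0.2255] w 0.0006618584359188241 g 0.0
[[-0.9233  0.1497  0.3536]
 [ 0.155   0.9878 -0.0135]
 [-0.3513  0.0423 -0.9353]]
[([313.7, 224.9, 47.4, 80.8], 0.66)]
[([336.1, 266.7, 10.5, 22.2], 0.57)]
```

View pics/c6.png

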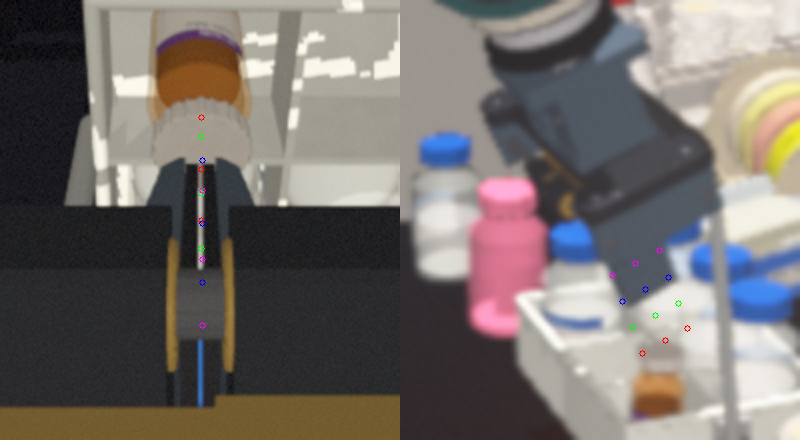

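```bash
sed -i 's/-1.06,.31,-3.08/-1.06,.307,-3.08/' kin.py; python3 - <<'E'
from kin import *
np.set_printoptions(precision=3,suppress=True)
for n,E in [('spent',[.548,-.137,.070]),('spent',[.548,-.137,.075]),('mid',[.5605,-.069,.098]),('mid',[.5605,-.069,.103]),('right',[.549,-.135,.098])]:
  for yaw in(-.165,-.25,-.05):
    o=[]
    for th in np.arange(.2,.46,.02):
        Rt=Rtool(th,yaw); T=np.array(E)+.038*Rt[:,2]; s=ik(T,Rt)
        if s.cost<1e-9: o.append((th,s.x[3],s.x[4]))
    print(n,E,yaw,np.array(o[-1]))
Rt=Rtool(.36,-.165)
for n,E in [('f1',[.466,.19,.094]),('f0',[.58,.21,.094])]: print(n,ik(np.array(E)+.038*Rt[:,2],Rt).cost)
E
```

```text
spent [0.548, -0.137, 0.07] -0.165 [0.3   0.13  0.325]
spent [0.548, -0.137, 0.07] -0.25 [0.3   0.039 0.32 ]
spent [0.548, -0.137, 0.07] -0.05 [0.32  0.28  0.317]
spent [0.548, -0.137, 0.075] -0.165 [0.32  0.147 0.309]
spent [0.548, -0.137, 0.075] -0.25 [0.3   0.038 0.33 ]
spent [0.548, -0.137, 0.075] -0.05 [0.32  0.271 0.327]
mid [0.5605, -0.069, 0.098] -0.165 [ 0.34  -0.002  0.325]
mid [0.5605, -0.069, 0.098] -0.25 [ 0.34  -0.106  0.329]
mid [0.5605, -0.069, 0.098] -0.05 [0.34  0.139 0.331]
mid [0.5605, -0.069, 0.103] -0.165 [ 0.36  -0.002  0.309]
mid [0.5605, -0.069, 0.103] -0.25 [ 0.36  -0.119  0.314]
mid [0.5605, -0.069, 0.103] -0.05 [0.36  0.155 0.316]
right [0.549, -0.135, 0.098] -0.165 [0.34  0.143 0.332]
right [0.549, -0.135, 0.098] -0.25 [0.34  0.04  0.326]
right [0.549, -0.135, 0.098] -0.05 [0.36  0.306 0.327]
f1 9.955077101291691e-22
f0 1.0592531265138383e-30
```

Call:
send_rows(motion=[1,0,0,-0.94,0,1,0,0,-0.94,0,1,0,0,-0.94,0,-1,0,0,-0.94,0,-1,0.43,0.98,0.05,0,-1,0.43,0.98,0.05,0,-1,0.43,0.98,0.05,0,-1,0.43,0.98,0.05,0])

```text
time: 20.9
tcp_pos: [0.4694, 0.0284, 0.2017]
eef_rot: [0.221, 2.771, 0.021]
force: [0.8, 0.0, 0.1]
width: 0.0373
grip_force: 0.0
```

Call:
send_rows(motion=[-1,0.43,0.98,0.05,0,-1,0.43,0.98,0.05,0,-1,0.43,0.98,0.05,0,-1,0.43,0.98,0.05,0,-1,0,0,0.4,0,-1,0,0,0.4,0,-1,0,0,0,0,-1,0,0,0,0])

```text
time: 21.7
tcp_pos: [0.4439, 0.1919, 0.1468]
eef_rot: [0.22, 2.773, 0.02]
force: [0.3, -0.2, 0.6]
width: 0.0908
grip_force: 0.0
```

```bash
cat >> h.py <<'E'
def caps(z=.105):
    im=env.read_camera('wrist'); s,r=st()
    m=cv2.inRange(cv2.cvtColor(im,cv2.COLOR_RGB2HSV),(100,150,60),(125,255,255))
    n,l,ss,c=cv2.connectedComponentsWithStats(m)
    for i in range(1,n):
        if ss[i,4]>60: print('blob',ss[i],c[i],to_plane('wrist',c[i],z))
    return im,s,r
def left(T,s,r): print('units',(r.T@(np.array(T)-s['tcp_pos']))/.04)
E
python3 - <<'E'
from h import *
im,s,r=caps(); cv2.imwrite('pics/w7.png',im[:,:,::-1])
E=np.array([.466,.1915,.091]); left(E+.038*r[:,2],s,r)
print([(d['bbox'],d['confidence']) for d in env.search_frame('wrist','fresh_0')])
# predicted cap-top centre pixel for assumed bottle
for b in ([.475,.19],[.59,.208]): print([proj('wrist',b+[z]) for z in(.09,.105)])
E
```

```text
t 21.75 tcp [0.4442 0.192  0.1474] q [ 0.4686 -0.0627  2.3627 -0.3355  0.5479 -0.6821] F [-0.7916 -0.3019  1.1045] w 0.09135818383565532 g 0.0
[[-0.9235  0.1503  0.353 ]
 [ 0.1556  0.9877 -0.0135]
 [-0.3507  0.0424 -0.9355]]
blob [ 290  231   56   53 2239] [316.7418 256.5842] [0.47   0.1908 0.105 ]
blob [333 350  45  19 675] [354.3556 357.6815] [0.5917 0.2072 0.105 ]
blob [209 358  85  44 830] [258.8723 382.6301] [0.6103 0.1142 0.105 ]
units [-0.0107  0.0107  2.4614]
[([315.6, 225.8, 69.8, 110.8], 0.91), ([401.0, 105.5, 103.4, 108.0], 0.86), ([242.2, 324.1, 63.6, 110.9], 0.71)]
[array([315.5508, 249.1475]), array([316.5022, 261.5503])]
[array([352.885 , 342.5205]), array([354.9945, 355.8724])]
```

Call:
send_rows(motion=[-1,0,0,0.5,0,-1,0,0,0.5,0,-1,0,0,0.5,0,-1,0,0,0.5,0,-1,0,0,0.46,0,-1,0,0,0,0,1,0,0,0,0,1,0,0,0,0], newtons=25)

```text
time: 22.6
tcp_pos: [0.4793, 0.191, 0.0562]
eef_rot: [0.22, 2.771, 0.022]
force: [-1.0, 0.2, 1.0]
width: 0.078
grip_force: 0.0
```

Call:
send_rows(motion=[1,0,0,0,0,1,0,0,0,0,1,0,0,0,0,1,0,0,0,0,1,0,0,0,0,1,0,0,0,0,1,0,0,0,0,1,0,0,0,0])

```text
time: 23.4
tcp_pos: [0.4791, 0.191, 0.0551]
eef_rot: [0.22, 2.772, 0.021]
force: [0.2, -0.2, 2.3]
width: 0.0389
grip_force: 25.0
```

Call:
send_rows(motion=[1,-0.1,0,-0.25,0,1,-0.35,0.04,-0.9,0,1,-0.5,-0.25,-0.87,0,1,-0.5,-0.25,-0.87,0,1,-0.5,-0.25,-0.87,0,1,-0.5,-0.25,-0.87,0,1,-0.5,-0.25,-0.87,0,1,-0.5,-0.25,-0.87,0], newtons=40)

```text
time: 24.2
tcp_pos: [0.5071, 0.1145, 0.3406]
eef_rot: [0.22, 2.773, 0.021]
force: [1.5, 0.8, -1.5]
width: 0.0386
grip_force: 40.0
```

Call:
send_rows(motion=[1,-0.5,-0.25,-0.87,0,1,-0.5,-0.25,-0.87,0,1,-0.5,-0.25,-0.87,0,1,-0.5,-0.25,-0.87,0,1,-0.5,-0.25,-0.87,0,1,-0.5,-0.25,-0.87,0,1,-0.5,-0.25,-0.87,0,1,-0.5,-0.25,-0.87,0])

```text
time: 25.0
tcp_pos: [0.5448, 0.0145, 0.6535]
eef_rot: [0.22, 2.773, 0.021]
force: [0.6, 0.5, -2.4]
width: 0.0384
grip_force: 40.0
```

Call:
send_rows(motion=[1,-0.5,-0.3,-0.87,0,1,-0.5,-0.3,-0.87,0,1,-0.5,-0.3,-0.87,0,1,-0.5,-0.3,-0.87,0,1,-0.5,-0.3,-0.87,0,1,-0.5,-0.3,-0.87,0,1,-0.5,-0.3,-0.87,0,1,-0.5,-0.3,-0.87,0])

```text
time: 25.8
tcp_pos: [0.58, -0.1014, 0.966]
eef_rot: [0.22, 2.773, 0.021]
force: [-0.1, 0.1, -0.4]
width: 0.0385
grip_force: 40.0
```

```bash
python3 - <<'E'
from h import *
st()
E
```

```text
t 25.8 tcp [ 0.58   -0.1014  0.966 ] q [-0.252   0.0249  0.7891  0.0817  1.9735 -1.6192] F [-0.0543  0.0942 -0.3582] w 0.03854060282837753 g 39.99990919372067
[[-0.9238  0.1497  0.3524]
 [ 0.1551  0.9878 -0.0132]
 [-0.3501  0.0425 -0.9357]]
```

Call:
send_rows(motion=[1,-0.6,-0.3,-0.8,0,1,-0.6,-0.3,-0.8,0,1,-0.6,-0.3,-0.8,0,1,-0.6,-0.3,-0.8,0,1,-0.6,-0.3,-0.8,0,1,-0.6,-0.3,-0.8,0,1,-0.6,-0.3,-0.8,0,1,-0.6,-0.3,-0.8,0])

```text
time: 26.6
tcp_pos: [0.5799, -0.1805, 1.0924]
eef_rot: [0.218, 2.688, 0.009]
force: [-0.0, 0.6, -1.2]
width: 0.0383
grip_force: 40.0
```

```bash
python3 - <<'E'
from h import *
st()
E
```

```text
t 26.6 tcp [ 0.5799 -0.1805  1.0924] q [-0.4149  0.3914  0.001   0.2021  2.3174 -1.6541] F [-0.0219  0.6294 -1.1726] w 0.03825166385019272 g 40.000013962953744
[[-0.8901  0.1516  0.4298]
 [ 0.1545  0.9876 -0.0283]
 [-0.4287  0.0412 -0.9025]]
```

Call:
send_rows(motion=[1,-0.6,-0.2,-0.8,0,1,-0.6,-0.2,-0.8,0,1,0.3,0,0.5,0,1,0.62,0.09,0.84,0,1,0.62,0.09,0.84,0,1,0.62,0.09,0.84,0,1,0.62,0.09,0.84,0,1,0.62,0.09,0.84,0])

```text
time: 27.4
tcp_pos: [0.5498, -0.1669, 0.9433]
eef_rot: [0.218, 2.65, 0.006]
force: [1.0, 0.0, -1.3]
width: 0.0389
grip_force: 40.0
```

Call:
send_rows(motion=[1,0.62,0.09,0.84,0,1,0.62,0.09,0.84,0,1,0.62,0.09,0.84,0,1,0.62,0.09,0.84,0,1,0.62,0.09,0.84,0,1,0.62,0.09,0.84,0,1,0.62,0.09,0.84,0,1,0.62,0.09,0.84,0])

```text
time: 28.2
tcp_pos: [0.505, -0.1167, 0.6149]
eef_rot: [0.218, 2.651, 0.007]
force: [0.2, -0.6, -1.1]
width: 0.0388
grip_force: 40.0
```

```bash
cat >> h.py <<'E'
CAR=np.array([.6045,-.0765,0]); YAW=-.168
RC=R.from_euler('z',YAW).as_matrix()
def cell(x,y,z=.004): return CAR+RC@np.array([x,y,z])
def bottle_in_hand(b,tcp,r): return r.T@(np.array(b)-np.array(tcp)), r.T   # foot vec and rotation (bottle upright at pick)
E
python3 - <<'E'
from h import *
s,r=st()
rp=R.from_rotvec([.22,2.772,.021]).as_matrix(); f=rp.T@(np.array([.475,.190,0])-[.4791,.191,.0551]); np.savez('b1.npz',rp=rp,f=f)
B=r@rp.T; foot=s['tcp_pos']+r@f; print('foot',foot,'car',RC.T@(foot-CAR),'axis in car',RC.T@B[:,2])
print('cells',cell(-.0335,0),cell(-.0335,-.067))
E
```

```text
t 28.2 tcp [ 0.505  -0.1167  0.6149] q [-0.3471 -0.4189  1.8127  0.1319  1.2839 -1.7611] F [ 0.2214 -0.5899 -1.088 ] w 0.03877515289503164 g 39.99954205378344
[[-0.8734  0.153   0.4623]
 [ 0.1554  0.9873 -0.0331]
 [-0.4615  0.043  -0.8861]]
foot [ 0.5076 -0.1187  0.5597] car [-0.0885 -0.0578  0.5597] axis in car [-0.1211 -0.0019  0.9926]
cells [ 0.5715 -0.0709  0.004 ] [ 0.5603 -0.137   0.004 ]
```

Call:
send_rows(motion=[1,0.53,0.09,0.91,0,1,0.53,0.09,0.91,0,1,0.53,0.09,0.91,0,1,0.53,0.09,0.91,0,1,0.53,0.09,0.91,0,1,0.53,0.09,0.91,0,1,0.53,0.09,0.91,0,1,0.53,0.09,0.91,0])

```text
time: 29.0
tcp_pos: [0.4959, -0.0715, 0.2802]
eef_rot: [0.219, 2.65, 0.007]
force: [1.7, -0.5, -0.9]
width: 0.0388
grip_force: 40.0
```

Call:
send_rows(motion=[1,0.53,0.09,0.91,0,1,0.53,0.09,0.91,0,1,0.26,0.05,0.45,0,1,0.26,0.05,0.45,0,1,0,0,0,0,1,0,0,0,0,1,0,0,0,0,1,0,0,0,0])

```text
time: 29.8
tcp_pos: [0.4928, -0.0544, 0.1564]
eef_rot: [0.218, 2.652, 0.008]
force: [-0.7, 0.1, -1.4]
width: 0.0389
grip_force: 40.0
```

```bash
cat >> h.py <<'E'
def plan(bf,foot_t):
    d=np.load(bf); s,r=st(); B=r@d['rp'].T; foot=s['tcp_pos']+r@d['f']
    print('foot car',RC.T@(foot-CAR),'axis car',RC.T@B[:,2])
    for t in foot_t: print(t,'units',r.T@(RC@np.array(t)+CAR-foot)/.04)
    h=RC.T@(CAR+RC@[-.018,0,.205]-s['tcp_pos']+.038*r[:,2]) ; Rc=RC.T@r
    print('handle u,w from tip',-Rc[:,0]@h,-Rc[:,2]@h)
E
python3 - <<'E'
from h import *
plan('b1.npz',[(-.034,0,.075),(-.034,0,.006)])
d=np.load('b1.npz'); env.read_camera('wrist')
s=env.state(); r=R.from_rotvec(s['eef_rot']).as_matrix()
ft=s['tcp_pos']+r@d['f']; B=r@d['rp'].T
print('pred foot px',proj('wrist',ft),'cap top',proj('wrist',ft+B[:,2]*.105))
for n in('near_middle','near_right','handle'): print(n,[(d['point'],d['confidence']) for d in env.spot_point('wrist',n)[:2]])
print('pred',proj('wrist',cell(-.0335,0)),proj('wrist',cell(-.0335,-.067)))
E
```

```text
t 29.8 tcp [ 0.4928 -0.0544  0.1564] q [-0.1917 -0.1209  2.4282  0.1593  0.3604 -1.7338] F [-0.7376  0.081  -1.438 ] w 0.03889110856512752 g 39.9996432955777
[[-0.8738  0.1529  0.4616]
 [ 0.1555  0.9873 -0.0326]
 [-0.4607  0.0433 -0.8865]]
foot car [-0.111   0.0016  0.1013] axis car [-0.1202 -0.0022  0.9928]
(-0.034, 0, 0.075) units [-1.4071 -0.0953  1.4674]
(-0.034, 0, 0.006) units [-0.6123 -0.17    2.9966]
handle u,w from tip 0.10742083202085023 -0.038932865231633126
pred foot px [309.7936 212.3946] cap top [317.1715 328.1177]
near_middle [([369.9, 209.0], 0.22)]
near_right []
handle []
pred [304.5536 214.4146] [239.2057 215.5546]
```

Call:
send_rows(motion=[1,-0.24,-0.02,0.24,0,1,-0.24,-0.02,0.24,0,1,-0.24,-0.02,0.25,0,1,-0.23,-0.01,0.25,0,1,-0.23,-0.01,0.25,0,1,-0.23,-0.01,0.24,0,1,0,0,0,0,1,0,0,0,0])

```text
time: 30.8
tcp_pos: [0.5673, -0.0687, 0.1318]
eef_rot: [0.218, 2.661, 0.01]
force: [-0.6, 0.6, -1.9]
width: 0.0388
grip_force: 40.0
```

```bash
python3 - <<'E'
from h import *
plan('b1.npz',[(-.034,0,.05),(-.034,0,.03),(-.034,0,.006)])
im=snap('top','t8'); w=snap('wrist','w8'); b=snap('side','s8')
v=np.hstack([cv2.resize(w[120:320,215:415],(400,400))[:,:,::-1],cv2.resize(b[190:290,290:390],(400,400),interpolation=cv2.INTER_CUBIC)[:,:,::-1]])
cv2.imwrite('pics/c8.png',v)
E
```

```text
t 30.8 tcp [ 0.5673 -0.0687  0.1318] q [-0.192   0.0738  2.2973  0.1907  0.3068 -1.7675] F [-0.6478  0.5939 -1.8721] w 0.03878727094439438 g 39.99968194089888
[[-0.878   0.1522  0.4538]
 [ 0.1557  0.9873 -0.0299]
 [-0.4526  0.0444 -0.8906]]
foot car [-0.0357  0.0001  0.0766] axis car [-0.1111 -0.0033  0.9938]
(-0.034, 0, 0.05) units [ 0.2628 -0.0316  0.6122]
(-0.034, 0, 0.03) units [ 0.4891 -0.0538  1.0575]
(-0.034, 0, 0.006) units [ 0.7607 -0.0804  1.5919]
handle u,w from tip 0.05095058753987734 0.01820538029578612
```

View pics/c8.png

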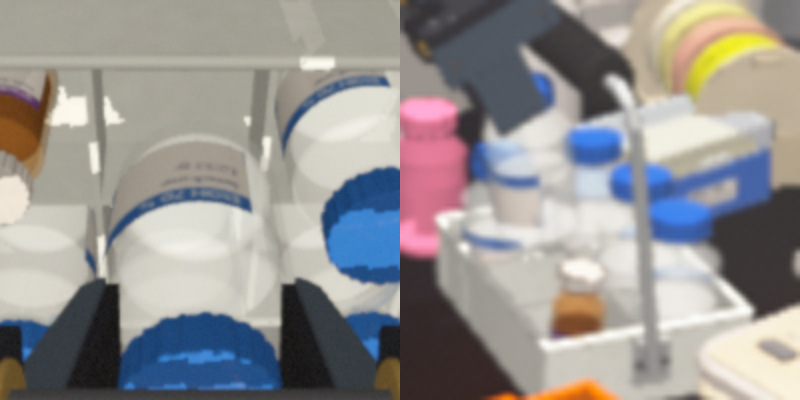

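Call:
send_rows(motion=[1,0.05,-0.02,0.1,0,1,0.05,-0.02,0.1,0,1,0.05,-0.02,0.1,0,1,0.05,-0.02,0.1,0,1,0.05,-0.01,0.11,0,1,0.05,0,0.11,0,1,0.05,0,0.11,0,1,0,0,0,0])

```text
time: 31.75
tcp_pos: [0.5673, -0.0729, 0.1151]
eef_rot: [0.218, 2.686, 0.021]
force: [0.3, -0.7, -1.0]
width: 0.0386
grip_force: 40.0
```

```bash
python3 - <<'E'
from h import *
plan('b1.npz',[(-.035,-.003,.05),(-.034,-.003,.03),(-.034,-.003,.006)])
E
```

```text
t 31.75 tcp [ 0.5673 -0.0729  0.1151] q [-0.2052  0.1131  2.2875  0.228   0.3064 -1.8166] F [ 0.3466 -0.7386 -0.9969] w 0.038642582033473684 g 39.999699490672356
[[-0.8894  0.1498  0.4318]
 [ 0.1565  0.9875 -0.0202]
 [-0.4294  0.0496 -0.9017]]
foot car [-0.0364 -0.0039  0.0599] axis car [-0.0854 -0.0084  0.9963]
(-0.035, -0.003, 0.05) units [0.0746 0.009  0.2383]
(-0.034, -0.003, 0.03) units [ 0.2668 -0.0162  0.6999]
(-0.034, -0.003, 0.006) units [ 0.5244 -0.046   1.2409]
handle u,w from tip 0.05595285063519499 0.03467564320705484
```

Call:
send_rows(motion=[1,0.05,0,0.14,0,1,0.05,0,0.14,0,1,0.05,0,0.14,0,1,0.05,0,0.14,0,1,0.05,0,0.14,0,1,0.05,0,0.14,0,1,0.05,0,0.14,0,1,0.05,0,0.14,0])

```text
time: 32.55
tcp_pos: [0.5727, -0.0745, 0.0905]
eef_rot: [0.216, 2.722, 0.038]
force: [-0.4, -0.4, -1.3]
width: 0.0386
grip_force: 40.0
```

```bash
python3 - <<'E'
from h import *
plan('b1.npz',[(-.034,-.002,.03),(-.034,-.002,.006)])
E
```

```text
t 32.55 tcp [ 0.5727 -0.0745  0.0905] q [-0.212   0.1781  2.263   0.2665  0.3065 -1.8626] F [-0.3759 -0.4334 -1.3288] w 0.03858791171341205 g 39.99977739817041
[[-0.9049  0.1456  0.4   ]
 [ 0.1568  0.9876 -0.0048]
 [-0.3958  0.0584 -0.9165]]
foot car [-0.0329 -0.0041  0.0352] axis car [-0.0485 -0.0169  0.9987]
(-0.034, -0.002, 0.03) units [0.078  0.0443 0.112 ]
(-0.034, -0.002, 0.006) units [0.3155 0.0093 0.6619]
handle u,w from tip 0.057866857441227444 0.061346997808246546
```

Call:
send_rows(motion=[1,0.06,0.01,0.11,0,1,0.06,0.01,0.11,0,1,0.06,0,0.11,0,1,0.05,0,0.11,0,1,0.05,0,0.11,0,1,0.05,0,0.11,0,1,0.05,0,0.1,0,1,0,0,0,0])

```text
time: 33.35
tcp_pos: [0.5721, -0.074, 0.0725]
eef_rot: [0.215, 2.748, 0.052]
force: [0.7, 0.4, -2.1]
width: 0.0385
grip_force: 40.0
```

```bash
python3 - <<'E'
from h import *
plan('b1.npz',[(-.034,-.002,.006),(-.034,-.002,.004)])
E
```

```text
t 33.35 tcp [ 0.5721 -0.074   0.0725] q [-0.2158  0.2185  2.2526  0.2948  0.3064 -1.8955] F [ 0.6577  0.4025 -2.0673] w 0.03847489215671198 g 39.99965927996527
[[-0.9153  0.1426  0.3766]
 [ 0.1569  0.9876  0.0072]
 [-0.3709  0.0656 -0.9264]]
foot car [-0.0351 -0.0033  0.0174] axis car [-0.0215 -0.0237  0.9995]
(-0.034, -0.002, 0.006) units [0.0806 0.0144 0.2752]
(-0.034, -0.002, 0.004) units [0.0991 0.0111 0.3215]
handle u,w from tip 0.06247631548242493 0.07916775073050446
```

Call:
send_rows(motion=[1,0.02,0,0.07,0,1,0.02,0,0.07,0,1,0.02,0,0.07,0,1,0.02,0,0.07,0,1,0.02,0,0.07,0,1,0.02,0,0.07,0,1,0.02,0,0.07,0,1,0,0,0,0])

```text
time: 34.15
tcp_pos: [0.5753, -0.0746, 0.0613]
eef_rot: [0.214, 2.763, 0.061]
force: [-1.0, 0.2, -2.1]
width: 0.039
grip_force: 40.0
```

```bash
python3 - <<'E'
from h import *
plan('b1.npz',[(-.034,-.002,.004)])
E
```

```text
t 34.15 tcp [ 0.5753 -0.0746  0.0613] q [-0.2182  0.2489  2.2394  0.3123  0.3065 -1.916 ] F [-0.9678  0.2159 -2.1014] w 0.03897918052612028 g 39.999652915776096
[[-0.921   0.1408  0.3633]
 [ 0.1567  0.9875  0.0144]
 [-0.3567  0.0702 -0.9316]]
foot car [-0.0326 -0.0032  0.0061] axis car [-0.0063 -0.0279  0.9996]
(-0.034, -0.002, 0.004) units [0.0512 0.026  0.0398]
handle u,w from tip 0.0616453198492548 0.09169870550062442
```

Call:
send_rows(motion=[1,0.02,0.01,0.05,0,1,0,0,0.03,0,-0.15,0,0,0,0,-0.15,0,0,0,0,-0.15,0,0,0,0,-0.15,0,0,0,0,-0.15,0,0,-0.2,0,-0.15,0,0,-0.5,0])

```text
time: 34.95
tcp_pos: [0.5651, -0.0746, 0.0853]
eef_rot: [0.214, 2.767, 0.062]
force: [-0.3, 0.4, 0.1]
width: 0.0524
grip_force: 0.0
```

```bash
python3 - <<'E'
from h import *
s,r=st()
T=np.array([.547,-.138,.073])+.038*r[:,2]; left(T,s,r); left(T-.12*r[:,2],s,r)
# retreat first, carry out
E
```

```text
t 34.95 tcp [ 0.5651 -0.0746  0.0853] q [-0.2234  0.187   2.252   0.2742  0.3587 -1.8802] F [-0.2994  0.369   0.1018] w 0.05243823270671154 g 0.0
[[-0.9225  0.1406  0.3596]
 [ 0.1567  0.9875  0.0158]
 [-0.3529  0.0709 -0.933 ]]
units [ 0.2773 -1.6509  1.0487]
units [ 0.2773 -1.6509 -1.9513]
```

Call:
send_rows(motion=[-0.15,0,0,-0.9,0,-0.15,0,0,-0.9,0,-0.15,0.07,-0.55,0,0,-0.15,0.07,-0.55,0,0,-0.15,0.07,-0.55,0,0,-0.15,0.07,0,0.7,0,-0.15,0,0,0.7,0,-0.15,0,0,0,0])

```text
time: 35.75
tcp_pos: [0.5393, -0.138, 0.0898]
eef_rot: [0.215, 2.769, 0.064]
force: [-0.9, 0.2, 0.2]
width: 0.052
grip_force: 0.0
```

```bash
python3 - <<'E'
from h import *
s,r=st()
T=np.array([.547,-.138,.066])+.038*r[:,2]; left(T,s,r)
env.read_camera('wrist')
for d in env.masks_of('wrist','spent')[:2]: print(d['bbox'],d['confidence'])
print('pred cap top',proj('wrist',[.556,-.138,.082]),'foot',proj('wrist',[.556,-.138,.004]))
im=env.read_camera('top'); 
E
```

```text
t 35.75 tcp [ 0.5393 -0.138   0.0898] q [-0.3732  0.164   2.268   0.3856  0.3989 -2.1221] F [-0.8748  0.2277  0.2357] w 0.052045519896718385 g 0.0
[[-0.923   0.1409  0.3581]
 [ 0.1572  0.9874  0.0167]
 [-0.3512  0.0717 -0.9335]]
units [ 0.0318 -0.0167  1.5754]
[312.1, 255.8, 49.1, 84.3] 0.68
pred cap top [318.22   275.0377] foot [310.4397 211.006 ]
```

Call:
send_rows(motion=[-0.15,0.01,0,0.25,0,-0.15,0.01,0,0.25,0,-0.15,0.01,0,0.25,0,-0.15,0,0,0.25,0,-0.15,0,0,0.25,0,-0.15,0,0,0.25,0,-0.15,0,0,0.25,0,-0.15,0,0,0,0])

```text
time: 36.7
tcp_pos: [0.5659, -0.1393, 0.032]
eef_rot: [0.212, 2.775, 0.074]
force: [-0.9, 1.1, 1.5]
width: 0.0527
grip_force: 0.0
```

```bash
python3 - <<'E'
from h import *
s,r=st(); print('tip',s['tcp_pos']-.038*r[:,2])
left(np.array([.547,-.138,.068])+.038*r[:,2],s,r)
E
```

```text
t 36.7 tcp [ 0.5659 -0.1393  0.032 ] q [-0.359   0.32    2.2214  0.5084  0.3063 -2.2408] F [-0.9456  1.0889  1.5417] w 0.05267010288370543 g 0.0
[[-0.9257  0.138   0.3523]
 [ 0.1566  0.9874  0.0246]
 [-0.3444  0.0779 -0.9356]]
tip [ 0.5525 -0.1403  0.0676]
units [ 0.1335  0.0378 -0.0567]
```

Call:
send_rows(motion=[1,0,0,0,0,1,0,0,0,0,1,0,0,0,0,1,0,0,0,0,1,0,0,0,0,1,0,0,-0.1,0,1,-0.05,0,-0.3,0,1,-0.1,0,-0.3,0], newtons=20)

```text
time: 37.5
tcp_pos: [0.5604, -0.1405, 0.0611]
eef_rot: [0.212, 2.776, 0.074]
force: [0.1, -0.3, -0.4]
width: 0.0294
grip_force: 20.0
```

Call:
send_rows(motion=[1,-0.04,0.03,-0.41,0,1,-0.04,0.03,-0.41,0,1,0.44,-0.05,-0.77,0,1,0.44,-0.05,-0.77,0,1,0.44,-0.05,-0.77,0,1,0,-0.97,-0.08,0,1,0,-0.97,-0.08,0,1,0,-0.97,-0.08,0])

```text
time: 38.3
tcp_pos: [0.4505, -0.2561, 0.1615]
eef_rot: [0.211, 2.774, 0.072]
force: [0.5, 0.8, -1.7]
width: 0.029
grip_force: 20.0
```

Call:
send_rows(motion=[1,0,-0.97,-0.08,0,1,0.23,-0.05,0.61,0,1,0.23,-0.05,0.61,0,1,0.23,-0.05,0.61,0,1,0.23,-0.05,0.61,0,1,0,0,0,0,-0.32,0,0,0,0,-0.32,0,0,0,0])

```text
time: 39.1
tcp_pos: [0.4446, -0.2935, 0.0575]
eef_rot: [0.212, 2.773, 0.072]
force: [-0.6, -0.2, -0.3]
width: 0.0428
grip_force: 0.0
```

```bash
python3 - <<'E'
from h import *
s,r=st()
env.read_camera('top')
print('tub',[(d['bbox'],d['confidence']) for d in env.search_frame('top','tub')[:1]],'spent',[(d['bbox'],d['confidence']) for d in env.search_frame('top','spent')[:2]])
print(proj('top',[.435,-.294,.05]))
env.read_camera('side'); print('side spent',[(d['bbox'],d['confidence']) for d in env.search_frame('side','spent')[:2]],proj('side',[.435,-.294,.05]))
E=np.array([.580,.2085,.091])
hov=E+.038*r[:,2]; left(hov,s,r); print(hov)
E
```

```text
t 39.1 tcp [ 0.4446 -0.2935  0.0575] q [-0.7818  0.2278  2.2771  0.6272  0.4703 -2.7404] F [-0.5603 -0.1862 -0.2793] w 0.042802329622686444 g 0.0
[[-0.925   0.1378  0.3542]
 [ 0.156   0.9875  0.0231]
 [-0.3465  0.0766 -0.9349]]
tub [([380.9, 261.9, 55.4, 20.5], 0.75)] spent []
[379.8861 278.5884]
side spent [([327.4, 316.6, 16.6, 27.5], 0.62)] [325.9863 311.508 ]
units [-1.464  12.9246  1.657 ]
[0.5935 0.2094 0.0555]
```

Call:
send_rows(motion=[-0.4,0,0,-0.2,0,-0.4,-0.32,0.07,-0.88,0,-0.4,-0.32,0.07,-0.88,0,-1,-0.32,0.07,-0.88,0,-1,-0.04,0.98,0.14,0,-1,-0.04,0.98,0.14,0,-1,-0.04,0.98,0.14,0,-1,-0.04,0.98,0.14,0])

```text
time: 40.15
tcp_pos: [0.4759, -0.1379, 0.1704]
eef_rot: [0.213, 2.774, 0.073]
force: [0.9, -0.0, -0.2]
width: 0.091
grip_force: 0.0
```

Call:
send_rows(motion=[-1,-0.04,0.98,0.14,0,-1,-0.04,0.98,0.14,0,-1,-0.04,0.98,0.14,0,-1,-0.04,0.98,0.14,0,-1,-0.04,0.98,0.14,0,-1,-0.04,0.98,0.14,0,-1,-0.04,0.98,0.14,0,-1,-0.04,0.98,0.14,0])

```text
time: 40.95
tcp_pos: [0.5471, 0.1712, 0.1573]
eef_rot: [0.212, 2.774, 0.073]
force: [0.3, -0.3, 0.4]
width: 0.0913
grip_force: 0.0
```

Call:
send_rows(motion=[-1,-0.04,0.95,0.2,0,-1,0,0,0,0,-1,0,0,0,0,-1,0,0,0,0,-1,0,0,0,0,-1,0,0,0,0,-1,0,0,0,0,-1,0,0,0,0])

```text
time: 41.75
tcp_pos: [0.5565, 0.2069, 0.1526]
eef_rot: [0.213, 2.775, 0.073]
force: [0.6, 0.8, 0.5]
width: 0.0914
grip_force: 0.0
```

```bash
python3 - <<'E'
from h import *
im,s,r=caps(); cv2.imwrite('pics/w9.png',im[:,:,::-1])
b=[.59,.208]
print([proj('wrist',b+[z]) for z in(.09,.105)])
E=np.array([b[0]-.009,b[1]+.0005,.091]); left(E+.038*r[:,2],s,r)
print('tub check',[(d['bbox'],d['confidence']) for d in (env.read_camera('side'),env.search_frame('side','spent'))[1][:2]])
env.read_camera('top'); print([(d['bbox'],d['confidence']) for d in env.search_frame('top','spent')[:2]])
for d in env.spot_point('top','stocked_0')[:7]: print(d['point'],d['confidence'],to_plane('top',d['point'],.004)[:2])
E
```

```text
t 41.8 tcp [0.5564 0.2069 0.1526] q [ 0.3713  0.1089  2.174  -0.2133  0.5221 -0.8794] F [-0.2201 -1.1229  0.0207] w 0.09115609092002584 g 0.0
[[-0.9254  0.1383  0.353 ]
 [ 0.1567  0.9873  0.0242]
 [-0.3452  0.0777 -0.9353]]
blob [ 292  227   55   53 2214] [318.2001 253.3961] [0.5837 0.2089 0.105 ]
blob [  0 266  58  17 632] [ 28.9763 275.1867] [0.5618 0.004  0.105 ]
blob [223 298  17  15 107] [231.4766 305.7664] [0.6219 0.1337 0.105 ]
blob [248 351  12  17 107] [255.0748 356.7664] [0.6884 0.1372 0.105 ]
[array([316.4109, 248.2118]), array([318.0832, 260.2044])]
units [-0.0302  0.0044  2.6078]
tub check [([324.8, 312.3, 17.3, 27.8], 0.97), ([279.7, 224.2, 15.4, 34.6], 0.18)]
[([378.9, 279.8, 15.6, 15.2], 0.68)]
[272.6, 228.3] 0.8 [ 0.5799 -0.0146]
[274.3, 204.6] 0.78 [ 0.6456 -0.0192]
[322.9, 216.0] 0.72 [ 0.6122 -0.1506]
[300.3, 208.9] 0.55 [ 0.6327 -0.0897]
```

Call:
send_rows(motion=[-1,0,0,0.52,0,-1,0,0,0.52,0,-1,0,0,0.52,0,-1,0,0,0.52,0,-1,0,0,0.52,0,-1,0,0,0,0,1,0,0,0,0,1,0,0,0,0], newtons=25)

```text
time: 42.85
tcp_pos: [0.5933, 0.2099, 0.0563]
eef_rot: [0.212, 2.774, 0.074]
force: [-0.3, 0.9, -0.8]
width: 0.0782
grip_force: 0.0
```

Call:
send_rows(motion=[1,0,0,0,0,1,0,0,0,0,1,0,0,0,0,1,0,0,0,0,1,0,0,0,0,1,0,0,0,0,1,0,0,0,0,1,0,0,0,0])

```text
time: 43.65
tcp_pos: [0.5933, 0.2097, 0.0554]
eef_rot: [0.212, 2.774, 0.074]
force: [0.6, 0.6, 2.2]
width: 0.0386
grip_force: 25.0
```

```bash
python3 - <<'E'
from h import *
s,r=st(); f=r.T@(np.array([.589,.208,0])-s['tcp_pos']); np.savez('b2.npz',rp=r,f=f); print(f)
E
```

```text
t 43.65 tcp [0.5933 0.2097 0.0554] q [ 0.3508  0.3305  2.1339 -0.2977  0.3424 -0.8034] F [0.5704 0.566  2.2285] w 0.038614284465111996 g 24.97407262946581
[[-0.9253  0.1379  0.3532]
 [ 0.1564  0.9874  0.0244]
 [-0.3454  0.0778 -0.9352]]
[ 0.0228 -0.0066  0.0502]
```

Call:
send_rows(motion=[1,-0.1,0.02,-0.3,0,1,-0.34,0.07,-0.93,0,1,-0.34,0.07,-0.93,0,1,-0.34,0.07,-0.93,0,1,-0.3,-0.5,-0.97,0,1,-0.3,-0.69,-0.97,0,1,-0.3,-0.69,-0.97,0,1,-0.3,-0.69,-0.97,0], newtons=40)

```text
time: 44.45
tcp_pos: [0.5664, 0.0953, 0.3429]
eef_rot: [0.211, 2.775, 0.075]
force: [1.6, 0.3, -1.7]
width: 0.0384
grip_force: 39.9
```

Call:
send_rows(motion=[1,-0.3,-0.69,-0.97,0,1,-0.3,-0.69,-0.97,0,1,-0.3,-0.69,-0.97,0,1,-0.3,-0.69,-0.97,0,1,-0.3,-0.69,-0.97,0,1,-0.3,-0.69,-0.97,0,1,-0.3,-0.69,-0.97,0,1,-0.3,-0.69,-0.97,0])

```text
time: 45.25
tcp_pos: [0.515, -0.145, 0.6493]
eef_rot: [0.21, 2.774, 0.074]
force: [1.1, 0.2, -0.9]
width: 0.0382
grip_force: 39.9
```

Call:
send_rows(motion=[1,-0.3,-0.69,-0.97,0,1,-0.3,-0.69,-0.97,0,1,-0.3,-0.69,-0.97,0,1,-0.3,-0.69,-0.97,0,1,-0.3,-0.69,-0.97,0,1,-0.3,-0.69,-0.97,0,1,-0.3,-0.69,-0.97,0,1,-0.3,-0.69,-0.97,0])

```text
time: 46.05
tcp_pos: [0.4638, -0.3846, 0.9554]
eef_rot: [0.21, 2.774, 0.073]
force: [1.1, 0.2, -0.5]
width: 0.0385
grip_force: 39.9
```

```bash
python3 - <<'E'
from h import *
st()
E
```

```text
t 46.05 tcp [ 0.4638 -0.3846  0.9554] q [-0.8785  0.099   0.7327  0.3333  2.0681 -2.1027] F [ 1.1454  0.2258 -0.5455] w 0.03845806738559334 g 39.86537314780435
[[-0.9255  0.1361  0.3534]
 [ 0.1545  0.9877  0.0243]
 [-0.3457  0.0771 -0.9352]]
```

Call:
send_rows(motion=[1,-0.8,-0.25,-0.8,0,1,-0.8,-0.25,-0.8,0,1,-0.8,-0.25,-0.8,0,1,-0.8,-0.25,-0.8,0,1,-0.8,-0.25,-0.8,0,1,-0.8,-0.25,-0.8,0,1,-0.8,-0.25,-0.8,0,1,-0.8,-0.25,-0.8,0])

```text
time: 46.85
tcp_pos: [0.5084, -0.4161, 1.0575]
eef_rot: [0.219, 2.674, 0.018]
force: [0.5, 0.2, -0.9]
width: 0.0388
grip_force: 39.9
```

```bash
python3 - <<'E'
from h import *
st()
E
```

```text
t 46.85 tcp [ 0.5084 -0.4161  1.0575] q [-0.8738  0.4625  0.001   0.4498  2.3011 -1.9154] F [ 0.4785  0.2173 -0.9493] w 0.038802283416744854 g 39.86685760113687
[[-0.8842  0.151   0.4421]
 [ 0.1569  0.9873 -0.0235]
 [-0.44    0.0486 -0.8967]]
```

Call:
send_rows(motion=[1,-0.7,-0.3,-0.8,0,1,-0.7,-0.3,-0.8,0,1,0.3,0.15,0.5,0,1,0.62,0.32,0.98,0,1,0.62,0.32,0.98,0,1,0.62,0.32,0.98,0,1,0.62,0.32,0.98,0,1,0.62,0.32,0.98,0])

```text
time: 47.65
tcp_pos: [0.5059, -0.3666, 0.9041]
eef_rot: [0.225, 2.631, 0.004]
force: [2.0, -0.6, -0.3]
width: 0.0388
grip_force: 39.9
```

Call:
send_rows(motion=[1,0.62,0.32,0.98,0,1,0.62,0.32,0.98,0,1,0.62,0.32,0.98,0,1,0.62,0.32,0.98,0,1,0.62,0.32,0.98,0,1,0.62,0.32,0.98,0,1,0.62,0.32,0.98,0,1,0.62,0.32,0.98,0])

```text
time: 48.45
tcp_pos: [0.5006, -0.2452, 0.5384]
eef_rot: [0.226, 2.631, 0.005]
force: [0.7, -0.8, -1.3]
width: 0.0387
grip_force: 39.9
```

```bash
python3 - <<'E'
from h import *
plan('b2.npz',[(-.115,-.067,.1)])
E
```

```text
t 48.45 tcp [ 0.5006 -0.2452  0.5384] q [-0.639  -0.3353  1.8882  0.2814  1.1694 -2.0939] F [ 0.7355 -0.8476 -1.2538] w 0.038693651694447356 g 39.86570127268351
[[-0.8635  0.1588  0.4788]
 [ 0.1608  0.9863 -0.0373]
 [-0.4781  0.0448 -0.8772]]
foot car [-0.0702 -0.1878  0.4831] axis car [-0.1446  0.0324  0.989 ]
(-0.115, -0.067, 0.1) units [5.6059 2.5981 7.9968]
handle u,w from tip -0.11264624076710156 -0.36530868356857976
```

Call:
send_rows(motion=[1,0.62,0.29,0.89,0,1,0.62,0.29,0.89,0,1,0.62,0.29,0.89,0,1,0.62,0.29,0.89,0,1,0.62,0.29,0.89,0,1,0.62,0.29,0.89,0,1,0.62,0.29,0.89,0,1,0.62,0.29,0.89,0])

```text
time: 49.25
tcp_pos: [0.4802, -0.1324, 0.1987]
eef_rot: [0.226, 2.63, 0.005]
force: [2.0, -0.2, -2.3]
width: 0.0384
grip_force: 39.9
```

Call:
send_rows(motion=[1,0.32,0.15,0.45,0,1,0.32,0.15,0.45,0,1,0,0,0,0,1,0,0,0,0,1,0,0,0,0,1,0,0,0,0,1,0,0,0,0,1,0,0,0,0])

```text
time: 50.05
tcp_pos: [0.4773, -0.1178, 0.156]
eef_rot: [0.225, 2.633, 0.007]
force: [-0.6, 0.1, -1.8]
width: 0.0384
grip_force: 39.9
```

```bash
python3 - <<'E'
from h import *
plan('b2.npz',[(-.034,-.067,.075)])
env.read_camera('wrist')
for n in('fresh_0','near_right','near_middle'):
  for d in env.search_frame('wrist',n)[:3] if n=='fresh_0' else env.spot_point('wrist',n)[:2]: print(n,d.get('bbox',d.get('point')),d['confidence'])
d=np.load('b2.npz'); s=env.state(); r=R.from_rotvec(s['eef_rot']).as_matrix(); ft=s['tcp_pos']+r@d['f']; B=r@d['rp'].T
print('pred foot',proj('wrist',ft),'captop',proj('wrist',ft+.105*B[:,2]),'cells',proj('wrist',cell(-.0335,-.067)),proj('wrist',cell(-.0335,0)))
E
```

```text
t 50.05 tcp [ 0.4773 -0.1178  0.156 ] q [-0.3795 -0.1275  2.4411  0.4019  0.3759 -2.1207] F [-0.5629  0.0685 -1.79  ] w 0.038431258367842634 g 39.8677243682323
[[-0.8643  0.1584  0.4774]
 [ 0.1609  0.9863 -0.0358]
 [-0.4765  0.0459 -0.878 ]]
foot car [-0.1146 -0.0661  0.1007] axis car [-0.1428  0.0312  0.9893]
(-0.034, -0.067, 0.075) units [-1.4665 -0.0701  1.523 ]
handle u,w from tip 0.11087084197378635 -0.04563779024784866
fresh_0 [379.8, 256.9, 62.3, 81.3] 0.89
fresh_0 [310.0, 267.6, 95.3, 176.3] 0.74
fresh_0 [559.9, 226.7, 109.5, 111.4] 0.63
pred foot [306.0471 212.5308] captop [319.4216 327.0955] cells [302.7099 214.473 ] [366.7792 212.9217]
```

Call:
send_rows(motion=[1,-0.24,-0.01,0.26,0,1,-0.24,-0.01,0.26,0,1,-0.25,-0.01,0.26,0,1,-0.25,-0.02,0.26,0,1,-0.25,-0.02,0.25,0,1,-0.24,-0.02,0.25,0,1,0,0,0,0,1,0,0,0,0])

```text
time: 51.05
tcp_pos: [0.5562, -0.1331, 0.1305]
eef_rot: [0.225, 2.636, 0.01]
force: [-0.5, -0.2, -1.4]
width: 0.0384
grip_force: 39.9
```

```bash
python3 - <<'E'
from h import *
plan('b2.npz',[(-.034,-.068,.05),(-.034,-.068,.03),(-.034,-.068,.006)])
im=snap('wrist','w10')
d=np.load('b2.npz'); s=env.state(); r=R.from_rotvec(s['eef_rot']).as_matrix(); ft=s['tcp_pos']+r@d['f']; B=r@d['rp'].T
for d in env.masks_of('wrist','fresh_0')[:5]:
    m=d['mask']; 
    if abs(d['bbox'][0]-313)<30:
        print(d['bbox'],d['confidence'])
        for y in range(int(d['bbox'][1]-d['bbox'][3]/2)+8,300,12):
            q=np.where(m[y])[0]; 
            if len(q): print(y,q.min(),q.max(),(q.min()+q.max())/2)
print('pred foot',proj('wrist',ft),'mid',proj('wrist',ft+.05*B[:,2]),'captop',proj('wrist',ft+.105*B[:,2]))
print('edges at z.045/.054',proj('wrist',cell(-.0655,-.035,.045)),proj('wrist',cell(-.0655,-.099,.054)))
g=cv2.cvtColor(im,cv2.COLOR_RGB2GRAY)
for y in(150,160,170): print(y,g[y,230:380:3])
E
```

```text
t 51.05 tcp [ 0.5562 -0.1331  0.1305] q [-0.3451  0.0773  2.3056  0.4416  0.3068 -2.1374] F [-0.4922 -0.2057 -1.4361] w 0.0384213627912927 g 39.86808367935737
[[-0.8661  0.1574  0.4744]
 [ 0.161   0.9864 -0.0334]
 [-0.4732  0.0474 -0.8797]]
foot car [-0.0344 -0.0678  0.0751] axis car [-0.1392  0.0295  0.9898]
(-0.034, -0.068, 0.05) units [ 0.288  -0.0337  0.5579]
(-0.034, -0.068, 0.03) units [ 0.5246 -0.0574  0.9978]
(-0.034, -0.068, 0.006) units [ 0.8085 -0.0859  1.5256]
handle u,w from tip 0.05212542229059345 0.015060847143588437
[311.6, 267.6, 98.8, 176.5] 0.56
187 279 329 304.0
199 268 339 303.5
211 264 344 304.0
223 262 348 305.0
235 261 351 306.0
247 261 354 307.5
259 261 357 309.0
271 274 354 314.0
283 275 354 314.5
295 275 353 314.0
pred foot [306.0244 212.4653] mid [311.1017 256.0197] captop [319.3718 326.9636]
edges at z.045/.054 [350.6201 150.5618] [259.1676 158.9252]
150 [  9  15   5  23  13  16  23 162 171 170 170 170 170 170 170 169 169 169
 169 168 169 169 169 169 168 169 168 168 168 168 168 167 166 167 166 166
 167 166 167 166 166 166 166 165 164 223 242 227 225 177]
160 [ 20  27  23  21  25  20  20 137 162 145 122 145 166 166 166 166 167 165
 167 167 167 166 166 166 166 165 165 165 162 165 162 164 164 164 163 163
 166 123 127 158 164 153 141 146 151 153 159 163 164 167]
170 [ 27  24  21  21  26  26  29  57 161 156 117 124 245 221 165 165 165 165
 165 165 166 167 167 167 167 166 166 167 166 166 166 167 168 167 165 175
 210 121 123 166 161 134 139 142 147 144  88  67  81 186]
```

Call:
send_rows(motion=[1,0.07,-0.005,0.13,0,1,0.07,-0.005,0.13,0,1,0.07,-0.005,0.13,0,1,0.07,-0.005,0.13,0,1,0.06,0,0.13,0,1,0.06,0,0.13,0,1,0.06,0,0.13,0,1,0,0,0,0])

```text
time: 51.95
tcp_pos: [0.5556, -0.1373, 0.1073]
eef_rot: [0.22, 2.662, 0.038]
force: [-0.0, -0.2, -1.4]
width: 0.0384
grip_force: 39.9
```

```bash
python3 - <<'E'
from h import *
plan('b2.npz',[(-.034,-.068,.03),(-.034,-.068,.006)])
E
```

```text
t 51.95 tcp [ 0.5556 -0.1373  0.1073] q [-0.3648  0.1316  2.2954  0.5274  0.3064 -2.2426] F [-0.0446 -0.2469 -1.4417] w 0.038376872032155535 g 39.86776457533779
[[-0.8785  0.149   0.4539]
 [ 0.1618  0.9868 -0.0108]
 [-0.4495  0.0639 -0.891 ]]
foot car [-0.0357 -0.0712  0.0519] axis car [-0.1131  0.0123  0.9935]
(-0.034, -0.068, 0.03) units [0.2087 0.0442 0.5118]
(-0.034, -0.068, 0.006) units [0.4784 0.0059 1.0464]
handle u,w from tip 0.06089942366126589 0.03557856604378962
```

Call:
send_rows(motion=[1,0.04,0.03,0.13,0,1,0.04,0.03,0.13,0,1,0.04,0.03,0.13,0,1,0.04,0.02,0.13,0,1,0.04,0.02,0.13,0,1,0.04,0.01,0.13,0,1,0.04,0.01,0.13,0,1,0.02,0,0.08,0])

```text
time: 52.75
tcp_pos: [0.5628, -0.1355, 0.0846]
eef_rot: [0.214, 2.686, 0.069]
force: [-0.8, 0.2, -2.2]
width: 0.0384
grip_force: 39.9
```

```bash
python3 - <<'E'
from h import *
plan('b2.npz',[(-.034,-.068,.015),(-.034,-.068,.006)])
E
```

```text
t 52.75 tcp [ 0.5628 -0.1355  0.0846] q [-0.3664  0.1942  2.2727  0.5931  0.3065 -2.3132] F [-0.7984  0.1799 -2.2376] w 0.03836760125977346 g 39.892275253914704
[[-0.89    0.1396  0.434 ]
 [ 0.1616  0.9868  0.0141]
 [-0.4263  0.0827 -0.9008]]
foot car [-0.0303 -0.0672  0.029 ] axis car [-0.0877 -0.007   0.9961]
(-0.034, -0.068, 0.015) units [ 0.2318 -0.0461  0.2752]
(-0.034, -0.068, 0.006) units [ 0.3277 -0.0647  0.4779]
handle u,w from tip 0.06263073415470469 0.05921145676266863
```

Call:
send_rows(motion=[1,0.06,0,0.09,0,1,0.06,0,0.09,0,1,0.06,0,0.09,0,1,0.05,0,0.09,0,1,0.05,0,0.09,0,1,0.05,0,0.09,0,1,0.04,0,0.08,0,1,0,0,0,0])

```text
time: 53.55
tcp_pos: [0.56, -0.1371, 0.0672]
eef_rot: [0.21, 2.701, 0.091]
force: [-1.1, -0.3, -2.0]
width: 0.0386
grip_force: 39.9
```

```bash
python3 - <<'E'
from h import *
plan('b2.npz',[(-.034,-.068,.006),(-.034,-.067,.004)])
E
```

```text
t 53.55 tcp [ 0.56   -0.1371  0.0672] q [-0.38    0.2317  2.269   0.6637  0.3064 -2.3987] F [-1.0856 -0.2564 -1.9557] w 0.038600871536258845 g 39.87092654244407
[[-0.897   0.1332  0.4215]
 [ 0.1614  0.9864  0.0317]
 [-0.4115  0.0965 -0.9063]]
foot car [-0.0337 -0.0685  0.0116] axis car [-0.0715 -0.0209  0.9972]
(-0.034, -0.068, 0.006) units [ 0.0639 -0.0005  0.125 ]
(-0.034, -0.067, 0.004) units [0.0847 0.0195 0.1728]
handle u,w from tip 0.07044767135782136 0.07362314277417083
```

Call:
send_rows(motion=[1,0.02,0.005,0.045,0,1,0.02,0.005,0.045,0,1,0.02,0.005,0.045,0,1,0.02,0.005,0.045,0,1,0.01,0,0.04,0,1,0,0,0,0,1,0,0,0,0,1,0,0,0,0])

```text
time: 54.35
tcp_pos: [0.5607, -0.1369, 0.0617]
eef_rot: [0.208, 2.705, 0.099]
force: [0.0, 0.5, -2.0]
width: 0.0383
grip_force: 39.9
```

```bash
python3 - <<'E'
from h import *
plan('b2.npz',[(-.034,-.067,.004)])
E
```

```text
t 54.35 tcp [ 0.5607 -0.1369  0.0617] q [-0.3818  0.2454  2.2653  0.6844  0.3064 -2.4223] F [ 0.0499  0.4581 -1.9979] w 0.038305895738131736 g 39.87249840661207
[[-0.8991  0.1307  0.4178]
 [ 0.1609  0.9862  0.0377]
 [-0.4071  0.1012 -0.9077]]
foot car [-0.0334 -0.0679  0.0061] axis car [-0.0667 -0.0256  0.9974]
(-0.034, -0.067, 0.004) units [0.0358 0.0184 0.0437]
handle u,w from tip 0.07160759350584998 0.07879871668080435
```

Call:
send_rows(motion=[1,0.02,0,0.05,0,1,0,0,0,0,-0.15,0,0,0,0,-0.15,0,0,0,0,-0.15,0,0,0,0,-0.15,0,0,0,0,-0.15,0,0,-0.2,0,-0.15,0,0,-0.5,0])

```text
time: 55.15
tcp_pos: [0.5483, -0.1379, 0.0851]
eef_rot: [0.208, 2.708, 0.102]
force: [-0.1, -0.0, 0.5]
width: 0.0529
grip_force: 0.0
```

Call:
send_rows(motion=[-0.15,0,0,-0.9,0,-0.15,0,0,-0.9,0,-0.15,0.3,0,-0.9,0,-0.15,0.5,0,-0.8,0,-0.15,0.5,0,-0.8,0,-0.15,0,0,0,0,-0.15,0,0,0,0,-0.15,0,0,0,0])

```text
time: 55.95
tcp_pos: [0.4308, -0.1366, 0.2203]
eef_rot: [0.208, 2.707, 0.101]
force: [-0.2, 0.7, -0.0]
width: 0.0522
grip_force: 0.0
```

```bash
python3 - <<'E'
from h import *
s,r=st()
for c in('wrist','top'):
    im=snap(c,c+'12')
    m=cv2.inRange(cv2.cvtColor(im,cv2.COLOR_RGB2HSV),(100,150,60),(125,255,255))
    n,l,ss,cc=cv2.connectedComponentsWithStats(m)
    for i in range(1,n):
        if ss[i,4]>25: print(c,ss[i],cc[i],'car',RC.T@(to_plane(c,cc[i],.106)-CAR))
    for d in env.spot_point(c,'fresh_0')[:8]: print(c,np.round(d['point'],0),round(d['confidence'],2),'foot car',RC.T@(to_plane(c,d['point'],.004)-CAR))
for c in('top','side'):
    env.read_camera(c); print(c,'spent',[(d['bbox'],d['confidence']) for d in env.search_frame(c,'spent')[:1]])
E
```

```text
t 55.95 tcp [ 0.4308 -0.1366  0.2203] q [-0.525  -0.2948  2.4055  0.3819  0.7088 -2.1937] F [-0.219   0.6538 -0.0128] w 0.05223746958834006 g 0.0
[[-0.8998  0.1305  0.4163]
 [ 0.1611  0.9862  0.0392]
 [-0.4055  0.1023 -0.9084]]
wrist [421 253  39  33 957] [439.6541 269.1651] car [-0.0422  0.0614  0.106 ]
wrist [362 257  37  30 256] [373.4922 269.4062] car [-0.0465 -0.0113  0.106 ]
wrist [302 259  38  34 996] [320.1476 275.5161] car [-0.0414 -0.0668  0.106 ]
wrist [467 273  18  10  73] [475.6575 277.8082] car [-0.0263  0.1069  0.106 ]
wrist [423 297   8  11  60] [427.2667 301.4   ] car [0.0085 0.0595 0.106 ]
wrist [302 303  33  12 308] [318.5097 309.1883] car [ 0.0111 -0.0663  0.106 ]
wrist [354 303  15  12 126] [362.5714 309.2302] car [ 0.0156 -0.0155  0.106 ]
wrist [362. 223.] 0.82 foot car [-0.0316 -0.0008  0.004 ]
wrist [494. 203.] 0.72 foot car [-0.0556  0.1697  0.004 ]
wrist [308. 219.] 0.59 foot car [-0.0399 -0.0694  0.004 ]
top [265 188  14  12 133] [271.5263 193.3158] car [0.0351 0.0644 0.106 ]
top [292 189  14  15 160] [298.8375 196.5563] car [ 0.0374 -0.0058  0.106 ]
top [316 194  15  15 152] [323.1776 201.6447] car [ 0.0338 -0.0691  0.106 ]
top [262 214  14  14 162] [268.3272 220.4321] car [-0.036   0.0605  0.106 ]
top [287 216  15  15 161] [293.8882 223.5093] car [-0.0338 -0.0047  0.106 ]
top [312 221  15  15 165] [319.     227.7879] car [-0.0349 -0.0691  0.106 ]
top [321. 235.] 0.89 foot car [-0.0323 -0.0739  0.004 ]
top [232. 231.] 0.73 foot car [-0.0588  0.163   0.004 ]
top [300. 229.] 0.71 foot car [-0.0259 -0.0163  0.004 ]
top [436. 259.] 0.65 foot car [-0.05   -0.3872  0.004 ]
top [170. 300.] 0.58 foot car [-0.2659  0.2911  0.004 ]
top spent [([381.0, 278.5, 15.4, 14.4], 0.69)]
side spent [([326.2, 311.4, 14.9, 28.9], 0.76)]
```

```bash
python3 -c "
from workcell import env
print(env.finish_job())"
```

```text
the job is handed in; nothing more can be done
None
```

The job is handed in at about 56 of 72 s, with no verdict shown: the amber bottle is in the tub, both fresh bottles stand in the near middle and near right cells, and the last camera check showed all six blue caps in line with the stocked ones unmoved.

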